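# Put the binding weights away in the shuttered magazine

## Task

Put all the binding weights away. First take the brass weight off the magazine's shutter and stand it upright on its raised wooden stand; then slide the flush shutter fully open by pressing on it, lay every leather-covered weight that lies about the magazine flat across the sloped lane in the loading bay so that they run down and queue one behind the other at the stop, and slide the shutter fully shut again.

Things in the scene. Friction and masses are not known exactly. Their poses are not given: they have to be found in the camera images.
- magazine: Fixed plywood weight magazine with a straight sloped lane. Origin on the table top under it; +x up the lane, away from the robot (yaw within 0.13 rad), +y left, z up. Lane: 95 mm wide, floor of free-running metal rollers, from the stop at x -150 to x +150, falling 14 deg to -x. Lower half open above, side walls 36 mm high; upper part is the loading bay under the shutter. The frame reaches y -72 to +193, 134 mm high.
- lane_stop (a point): Middle of the lane floor (tops of the rollers) at the low end, against the stop (magazine x -150, y 0, height 22 mm); axes as the magazine's. The floor rises from here by 0.249 mm per mm of magazine x. Weights laid on the rollers in the bay run down by themselves and queue here.
- lane_load (a point): Point on the lane floor in the loading bay (magazine x +85, y 0, 81 mm high), where to set a weight down, its long side across the lane (magazine y). Axes as the magazine's. The bay's opening, shutter open, is x +5 to +150, y -47.5 to +47.5; its rim is 134 mm high. Open fingers need room: the floor rises towards +x.
- shutter_top (a point): Middle of the shutter's top face, 134 mm high; moves with it; axes as the magazine's. A flat grey plate 149 (x) x 119 (y) x 6 mm, flush in its wooden frame, no handle or edge to hold; five fine dark lines mark its middle. Press down on it (5 to 20 N) and drag it by friction along magazine y; it resists with about 2 N and stays where it is left.
- shutter (a joint): Shutter position in m: 0 = shut (over the loading bay; starts at 0 to 0.01), 0.119 = fully open (parked over the shelf on the left, magazine +y).
- brass_mid (a point): Square brass weight: block 50 x 50 x 25 mm with a knob on top (14 mm diameter, 25 to 42 mm above its underside), 0.56 kg, loose, standing on the shutter at the start. This point is the middle of the block, 12.5 mm above its underside, on the knob's axis; z up when upright. Pinch the knob.
- stand_top (a point): Middle of the flat round top (44 mm diameter, 76 mm above the table) of a turned dark wooden stand with a foot 84 mm wide, fixed to the table. The home of the brass weight, whose block overhangs it a little.
- weight1_mid (a point): One of up to five like, loose, leather-covered weights (some may be absent): brown block 45 (own x) x 85 (own y) x 34 mm (solid part 45 x 85 x 32), 0.3 to 0.65 kg, lying flat on the table at the start. This point is its centre, 16 mm above its underside. Grasp across the 45 mm side, from above.
- weight2_mid (a point): One of up to five like, loose, leather-covered weights (some may be absent): brown block 45 (own x) x 85 (own y) x 34 mm (solid part 45 x 85 x 32), 0.3 to 0.65 kg, lying flat on the table at the start. This point is its centre, 16 mm above its underside. Grasp across the 45 mm side, from above.
- weight3_mid (a point): One of up to five like, loose, leather-covered weights (some may be absent): brown block 45 (own x) x 85 (own y) x 34 mm (solid part 45 x 85 x 32), 0.3 to 0.65 kg, lying flat on the table at the start. This point is its centre, 16 mm above its underside. Grasp across the 45 mm side, from above.
- weight4_mid (a point): One of up to five like, loose, leather-covered weights (some may be absent): brown block 45 (own x) x 85 (own y) x 34 mm (solid part 45 x 85 x 32), 0.3 to 0.65 kg, lying flat on the table at the start. This point is its centre, 16 mm above its underside. Grasp across the 45 mm side, from above.
- weight5_mid (a point): One of up to five like, loose, leather-covered weights (some may be absent): brown block 45 (own x) x 85 (own y) x 34 mm (solid part 45 x 85 x 32), 0.3 to 0.65 kg, lying flat on the table at the start. This point is its centre, 16 mm above its underside. Grasp across the 45 mm side, from above.
Mind the look-alikes: they are no part of the job. What is shaped like the part that bears stand_top but orange is not meant.

How it is judged:
On the way, in this order (a step that is already met when the one before it is completed fails the run):
1. the brass weight stands upright on its stand, let go, the shutter still shut (horizontal distance between brass_mid and stand_top below 0.014 m and z of brass_mid in the frame of stand_top between 0.008 and 0.018 m and angle between brass_mid's own z axis and vertical below 0.1 rad and contact force between brass_weight and the fingers below 0.1 N and value of joint shutter below 0.03 m), for 0.2 s.
2. the shutter is fully open (at least 108 of its 119 mm) (value of joint shutter above 0.108 m), for 0.2 s.
At the end, for the whole second after the job is handed in: Brass weight upright (0.1 rad) on the stand, within 14 mm of its axis; every leather weight present at rest, flat on the lane floor in one layer, across it (0.3 rad), within 20 mm of its middle line, in the queue (centre below magazine x = 60 mm); shutter shut to 6 mm (horizontal distance between brass_mid and stand_top below 0.014 m and z of brass_mid in the frame of stand_top between 0.008 and 0.018 m and angle between brass_mid's own z axis and vertical below 0.1 rad and contact force between brass_weight and the fingers below 0.1 N and value of joint shutter below 0.006 m and x of weight1_mid in the frame of magazine between -0.15 and 0.06 m and y of weight1_mid in the frame of magazine between -0.02 and 0.02 m and z of each of weight1_mid, weight2_mid, weight3_mid, weight4_mid, weight5_mid in the frame of magazine below 0.105 m and angle between weight1_mid's own z axis and vertical between 0.13 and 0.36 rad and angle between the y axis of each of weight1_mid, weight2_mid, weight3_mid, weight4_mid, weight5_mid and the y axis of magazine, either way round below 0.3 rad and linear speed of each of weight1, weight2, weight3, weight4, weight5 below 0.02 m/s and distance between weight1_mid and weight2_mid above 0.039 m and distance between each of weight1_mid, weight2_mid and weight3_mid above 0.039 m and distance between each of weight1_mid, weight2_mid, weight3_mid and weight4_mid above 0.039 m and distance between each of weight1_mid, weight2_mid, weight3_mid, weight4_mid and weight5_mid above 0.039 m and x of weight2_mid in the frame of magazine between -0.15 and 0.06 m and y of weight2_mid in the frame of magazine between -0.02 and 0.02 m and angle between weight2_mid's own z axis and vertical between 0.13 and 0.36 rad and x of weight3_mid in the frame of magazine between -0.15 and 0.06 m and y of weight3_mid in the frame of magazine between -0.02 and 0.02 m and angle between weight3_mid's own z axis and vertical between 0.13 and 0.36 rad and x of weight4_mid in the frame of magazine between -0.15 and 0.06 m and y of weight4_mid in the frame of magazine between -0.02 and 0.02 m and angle between weight4_mid's own z axis and vertical between 0.13 and 0.36 rad and x of weight5_mid in the frame of magazine between -0.15 and 0.06 m and y of weight5_mid in the frame of magazine between -0.02 and 0.02 m and angle between weight5_mid's own z axis and vertical between 0.13 and 0.36 rad); the robot touches nothing.
Of weight1, weight2, weight3, weight4, weight5 only 3 to 5 are there at a start; the rules pass over those that are not, and their reading is None.
At some moment in a run one of weight1, weight2, weight3, weight4, weight5 may be knocked a few centimetres aside while the robot is not near it.
It also fails if it takes over 210 s, if anything falls off the work surface, if the arm or the gripper's body presses on something with over 40 N, if the wrist force passes 120 N, or if a joint passes its speed limit or range.

## Robot

A 7-joint arm with a two-finger parallel gripper is mounted at the origin on a cart in front of the work surface, level with it; the furniture and walls round the work are solid. World frame = base frame: x ahead of the robot, y to its left, z up, the work surface at z = 0. Lengths are in m, angles in rad, forces in N, time in s.
With the tool pointing down it reaches from about 0.35 to 0.9 m from the base axis. Payload 8.1 kg.
Tool frame: the origin (TCP) lies at the very end of the fingers, on their centre line; the grasp point (between the pads) lies 19 mm behind it; z points along the fingers, y is the direction in which the jaws open and shut (so a half turn about z gives the same grasp; the last joint's range is limited). The gripper opens to 92 mm and grips with 3 to 60 N. Pads are 19 mm wide; open, the fingers measure 130 mm over their backs; the gripper's body (75 mm by 190 mm) begins 47 mm behind the grasp point.
Start: joints at [-1.203, 0.434, 0.025, 1.573, -0.012, 1.134, -0.075], TCP at [0.284, 0.557, 0.227] pointing down, gripper open.
Joint ranges: [-2.62, 2.62], [-0.44, 2.09], [-1.27, 1.32], [0.08, 2.57], [-1.32, 4.46], [0.12, 2], [-2.74, 2.74]. Speed limits (rad/s): [2.22, 2.22, 3.01, 3.01, 3.14, 3.14, 3.14].

## Interface

Orientations are given as a rotation vector (axis times angle).
In Python, from cell import observe, get_image, sign_off gives the robot as it stands.
- The arm moves only by the tool arm_command, never from a script. Its argument "deltas" is a list of rows, each an object with "xyz": the shift along the tool's x, y, z in cm, a list of three; "turn": the turn about the tool's z in degrees; "jaw": the closure in counts, from 0 (fully open) to 255 (shut). A call has 1 to 5 rows; each row is the pose to reach, as a shift and turn from the pose measured when the call began, along the tool's axes at that moment; what a row does not reach only later rows make up. A row lasts 1/12 s, in which the tool goes at most 41.7 mm and 7.16 degrees, less where a joint would pass 70% of its speed; a pose out of reach is approached as far as the arm can. A call with a gripper value outside its range is refused whole. The fingers move at their own pace and stop on an object; "force" is the grip in N (left out, the last holds). Time passes only in rows, so rows that repeat a pose let the fingers close. It gives the time, the measured TCP pose, the force and the opening at its end, in the units of the state.
- observe(): the state, without advancing time (a new reading comes with each control period).
- get_image(name): name is "scene" or "top" or "wrist"; returns a dict with "frame" (480x640x3 uint8, red, green, blue), "depth" (480x640 float32, m along the optical axis (not along the pixel's ray), 0 where there is no reading), "camera_matrix" (3x3 intrinsics, pixels), "cam_to_world" (4x4, takes a point from camera to world coordinates). Camera axes: x right, y up, looking along -z (the intrinsics and any distortion apply to the point x, -y, -z); pixel columns grow to the right and rows downward; lengths in m; the calibration is good to about 2 mm. A picture is of the moment at which its call begins.
- sign_off(): hands the job in, once; it reports no verdict.
The state is a dict: "clock": time; "joints": joint angles; "dq": joint speeds; "joint_efforts": joint torques, N m; "position": TCP position; "ee_rot": TCP orientation; "force": force on the tool from outside, world axes, zero at the start; "ft_torque": the same for the moment, N m; "width": opening from 0.0 (shut) to 1.0 (fully open).
Only numpy, scipy, OpenCV 4.12 (cv2) and the standard library are available. Lean on these libraries where they do the work, as an engineer would, in place of code of your own. Each camera call takes 0.05 s, during which the arm holds its last target.

## Working session

There is one attempt and no reset: what is moved stays moved. The work goes in short steps, Python scripts to look and compute and a tool call to move; the robot and the scene stay as the last step left them, time stands still between calls to the robot, and variables do not carry over. Pictures are saved under pics/ and viewed, and the job is handed in when it is done.

Besides the shell and the picture viewer there is one more tool, called in YAML: its name, and indented under it one key for each argument. arm_command: Moves the arm, as the interface text tells. Its arguments: {"type":"object","properties":{"deltas":{"type":"array","items":{"type":"object","properties":{"xyz":{"type":"array","items":{"type":"number"}},"turn":{"type":"number"},"jaw":{"type":"number"}}}},"force":{"type":"number"}},"required":["deltas"]}

```bash
ls; mkdir -p pics
python3 - <<'E'
from cell import observe,get_image
import cv2
print(observe())
for n in("scene","top","wrist"):
    d=get_image(n); cv2.imwrite(f"pics/a_{n}.png",d["frame"][:,:,::-1]); print(n,d["camera_matrix"].round(1).tolist(),d["cam_to_world"].round(3).tolist(),d["depth"].min(),d["depth"].max(),[k for k in d])
E
```

```text
pics
{'clock': 0.0, 'joints': array([-1.20263321,  0.4352298 ,  0.02497363,  1.57408813, -0.01161223,
        1.13395944, -0.07510117]), 'dq': array([ 0.00153542, -0.00063454, -0.00145819, -0.00044503,  0.00167943,
        0.00012057, -0.0004376 ]), 'joint_efforts': array([ 3.50862337e-06, -6.67861247e+01,  9.84785557e-01, -3.14442444e+01,
       -6.05003536e-02,  4.31130175e-02,  2.07894050e-04]), 'position': array([0.28330153, 0.55654976, 0.22594419]), 'ee_rot': array([-7.32726367e-01, -3.05471035e+00,  2.39065412e-03]), 'force': array([-0.95091612, -0.72763581, -0.73739846]), 'ft_torque': array([ 0.01375022, -0.00842402, -0.01881965]), 'width': 0.9974082047901215}
scene [[476.3, 0.0, 320.3], [0.0, 476.3, 237.7], [0.0, 0.0, 1.0]] [[0.825, 0.396, -0.404, 0.11], [-0.565, 0.593, -0.573, -0.622], [0.013, 0.701, 0.713, 0.85], [0.0, 0.0, 0.0, 1.0]] 0.0 3.5121675 ['frame', 'depth', 'camera_matrix', 'cam_to_world']
top [[609.1, 0.0, 302.3], [0.0, 609.1, 239.6], [0.0, 0.0, 1.0]] [[0.015, 0.979, -0.203, 0.278], [-1.0, 0.016, 0.002, -0.004], [0.005, 0.203, 0.979, 1.393], [0.0, 0.0, 0.0, 1.0]] 0.0 2.4674392 ['frame', 'depth', 'camera_matrix', 'cam_to_world']
wrist [[358.4, 0.0, 315.1], [0.0, 358.4, 235.7], [0.0, 0.0, 1.0]] [[0.453, -0.854, -0.255, 0.214], [0.891, 0.434, 0.13, 0.593], [-0.0, -0.286, 0.958, 0.385], [0.0, 0.0, 0.0, 1.0]] 0.0 1.5539416 ['frame', 'depth', 'camera_matrix', 'cam_to_world']
```

View pics/a_scene.png

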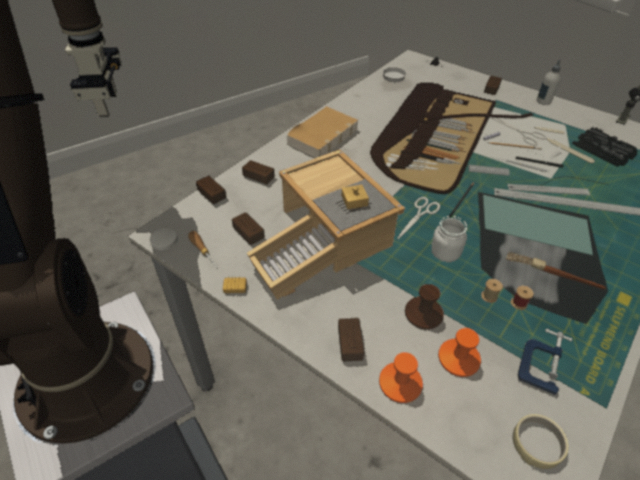

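View pics/a_top.png

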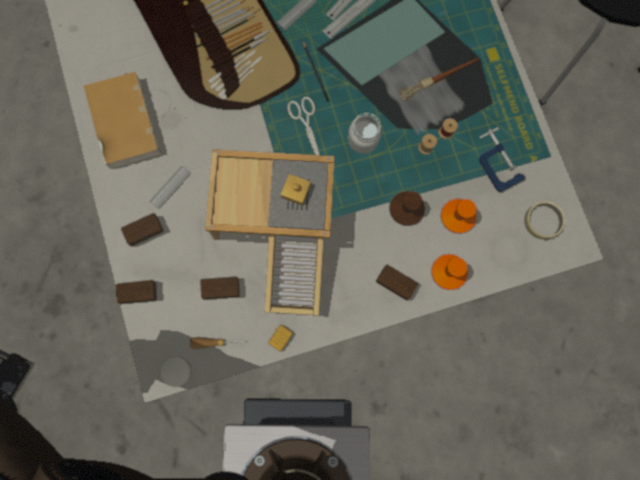

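View pics/a_wrist.png

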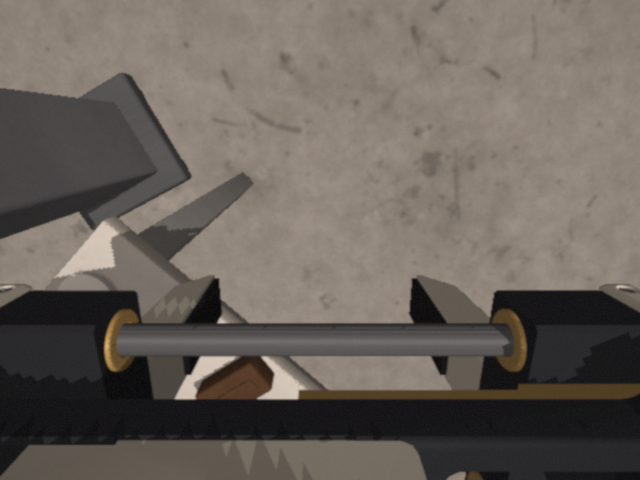

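Top view: four brown blocks at (142,229), (136,291), (220,288) and (398,282). The magazine is around (270,190), the brass weight at (296,189), the dark stand at (406,208), and there are two orange decoys. In the scene view there is another dark item at (494,85). Next I'll measure these.

```bash
cat > h.py <<'E'
import numpy as np,cv2
from cell import observe,get_image
from scipy.spatial.transform import Rotation as R
def ray(d,u,v):
    K=d["camera_matrix"];T=d["cam_to_world"]
    r=np.array([(u-K[0,2])/K[0,0],-(v-K[1,2])/K[1,1],-1.0])
    return T[:3,3],T[:3,:3]@r
def onz(d,u,v,z):
    o,r=ray(d,u,v); return o+r*(z-o[2])/r[2]
def dep(d,u,v):
    o,r=ray(d,u,v); return o+r*d["depth"][int(round(v)),int(round(u))]
def tri(d1,p1,d2,p2):
    o1,r1=ray(d1,*p1);o2,r2=ray(d2,*p2)
    t=np.linalg.lstsq(np.c_[r1,-r2],o2-o1,rcond=None)[0]
    a=o1+r1*t[0];b=o2+r2*t[1]; return (a+b)/2,np.linalg.norm(a-b)
def proj(d,P):
    T=d["cam_to_world"];c=T[:3,:3].T@(np.asarray(P)-T[:3,3]);K=d["camera_matrix"]
    return np.array([K[0,0]*c[0]/-c[2]+K[0,2],K[1,1]*-c[1]/-c[2]+K[1,2]])
def cloud(d):
    K=d["camera_matrix"];T=d["cam_to_world"];D=d["depth"]
    v,u=np.mgrid[:480,:640]
    P=np.stack([(u-K[0,2])/K[0,0]*D,-(v-K[1,2])/K[1,1]*D,-D],-1)
    return P@T[:3,:3].T+T[:3,3]
E
python3 - <<'E'
from h import *
s=get_image("scene");t=get_image("top")
for n,d in(("scene",s),("top",t)):
    C=cloud(d)
    hsv=cv2.cvtColor(d["frame"],cv2.COLOR_RGB2HSV)
    for c in ([(142,229),(136,291),(220,288),(398,282),(296,189),(406,208),(412,200),(465,210),(123,120)] if n=="top" else [(494,85),(350,325),(248,228),(258,172),(210,188),(435,58)]):
        print(n,c,C[c[1],c[0]].round(3),hsv[c[1],c[0]],d["frame"][c[1],c[0]])
for n,d,(x0,y0,x1,y1) in (("scene",s,(120,120,520,400)),("top",t,(100,130,600,350))):
    cr=d["frame"][y0:y1,x0:x1,::-1]; f=800/(x1-x0); cv2.imwrite(f"pics/b_{n}.png",cv2.resize(cr,None,fx=f,fy=f,interpolation=cv2.INTER_CUBIC))
E
```

```text
scene (494, 85) [1.511 0.317 0.035] [ 13 125  61] [61 44 31]
scene (350, 325) [ 0.482 -0.205  0.033] [ 13 104  76] [76 58 45]
scene (248, 228) [0.445 0.164 0.03 ] [ 13 120  72] [72 53 38]
scene (258, 172) [0.575 0.346 0.029] [ 15 115  73] [73 56 40]
scene (210, 188) [0.433 0.353 0.032] [ 13 120  68] [68 50 36]
scene (435, 58) [1.496 0.597 0.029] [38 20 50] [49 50 46]
top (142, 229) [0.579 0.359 0.036] [ 14 113  72] [72 55 40]
top (136, 291) [0.437 0.363 0.036] [ 15 126  71] [71 53 36]
top (220, 288) [0.447 0.176 0.033] [ 15 122  73] [73 55 38]
top (398, 282) [ 0.466 -0.223  0.035] [ 14 119  73] [73 55 39]
top (296, 189) [0.639 0.008 0.171] [ 21 147 116] [116  95  49]
top (406, 208) [ 0.636 -0.243  0.045] [ 13 120  49] [49 36 26]
top (412, 200) [ 0.645 -0.25   0.08 ] [ 10 145  72] [72 45 31]
top (465, 210) [ 0.623 -0.367  0.082] [ 14 255 181] [181  87   0]
top (123, 120) [0.842 0.422 0.035] [ 18 135 151] [151 119  71]
```

View pics/b_scene.png

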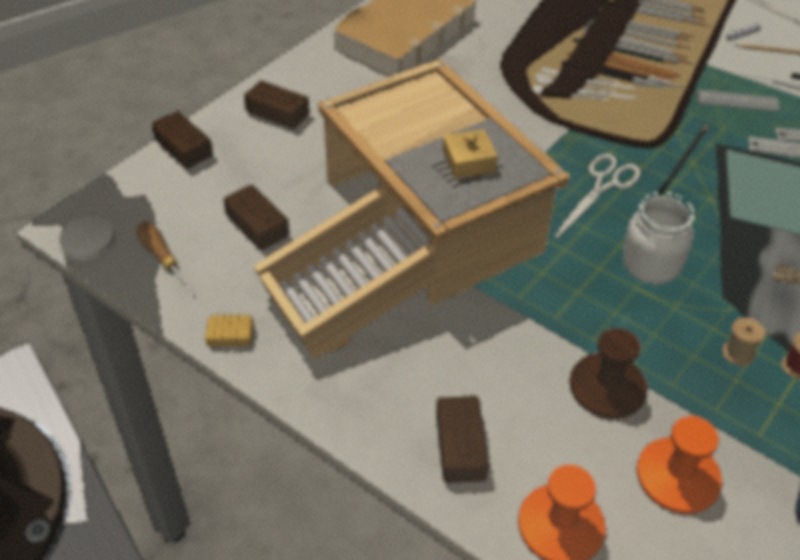

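View pics/b_top.png

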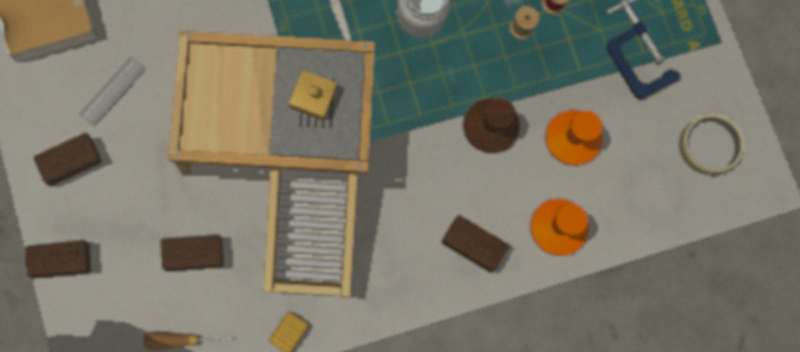

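```bash
cat >> h.py <<'E'
def rectfit(xy):
    (c,(w,h),a)=cv2.minAreaRect(xy.astype(np.float32)*1000)
    if w<h: w,h,a=h,w,a+90
    return np.array(c)/1000,w,h,(a+90)%180-90   # long axis direction deg from world x
def brown(d,zlo=0.02,zhi=0.05):
    C=cloud(d);hsv=cv2.cvtColor(d["frame"],cv2.COLOR_RGB2HSV)
    m=((hsv[...,0]<22)&(hsv[...,1]>75)&(hsv[...,2]<100)&(C[...,2]>zlo)&(C[...,2]<zhi)&(C[...,0]<1.0)&(abs(C[...,1])<0.7)).astype(np.uint8)
    n,l,st,ce=cv2.connectedComponentsWithStats(m); out=[]
    for i in range(1,n):
        if st[i,4]<150: continue
        out.append((l==i,C[l==i]))
    return out
E
python3 - <<'E'
from h import *
D={n:get_image(n) for n in("scene","top")}
for n,d in D.items():
    for m,P in brown(d,0.024,0.05):
        z=np.median(P[:,2]); v,u=np.nonzero(m)
        Q=np.array([onz(d,a,b,0.033)[:2] for a,b in zip(u,v)])
        c,w,h,a=rectfit(Q); print(n,"leather? c",c.round(4),"w,h",round(w),round(h),"ang",round(a,1),"z",round(z,4),np.percentile(P[:,2],90).round(4), m.sum(), (u.mean().round(),v.mean().round()))
for n,d in D.items():
    C=cloud(d);hsv=cv2.cvtColor(d["frame"],cv2.COLOR_RGB2HSV)
    X,Y,Z=C[...,0],C[...,1],C[...,2]
    reg=(X>.4)&(X<.85)&(Y>-.2)&(Y<.3)
    m=reg&(Z>.122)&(Z<.145); P=C[m]; v,u=np.nonzero(m)
    Q=np.array([onz(d,a,b,0.134)[:2] for a,b in zip(u,v)])
    print(n,"frame",[x if np.isscalar(x) else x.round(4) for x in rectfit(Q)],"z",np.median(P[:,2]))
    m=m&(hsv[...,1]<50); 
    m=cv2.morphologyEx(m.astype(np.uint8),cv2.MORPH_OPEN,np.ones((5,5)))>0
    v,u=np.nonzero(m);Q=np.array([onz(d,a,b,0.134)[:2] for a,b in zip(u,v)])
    print(n,"shutter",[x if np.isscalar(x) else x.round(4) for x in rectfit(Q)],m.sum())
    m=reg&(Z>.15)&(hsv[...,1]>80)&(hsv[...,0]>15)&(hsv[...,0]<30); P=C[m]; print(n,"brass z",np.percentile(P[:,2],[5,50,90,99,100]),m.sum())
    for lo,hi in((.148,.168),(.17,.19)):
        mm=m&(Z>lo)&(Z<hi); v,u=np.nonzero(mm);zz=np.median(Z[mm])
        Q=np.array([onz(d,a,b,zz)[:2] for a,b in zip(u,v)]);print(lo,[x if np.isscalar(x) else x.round(4) for x in rectfit(Q)],Q.mean(0).round(4),zz,mm.sum(),u.mean(),v.mean())
    # stand top
    m=(X>.5)&(X<.75)&(Y>-.32)&(Y<-.17)&(Z>.06)&(Z<.1); v,u=np.nonzero(m);zz=np.median(Z[m])
    Q=np.array([onz(d,a,b,zz)[:2] for a,b in zip(u,v)]); (c,r)=cv2.minEnclosingCircle((Q*1000).astype(np.float32)); print(n,"stand",c,r,Q.mean(0).round(4),zz,m.sum(),u.mean(),v.mean())
E
```

```text
scene leather? c [0.5783 0.3538] w,h 84 48 ang -63.8 z 0.0319 0.0348 296 (np.float64(258.0), np.float64(169.0))
scene leather? c [0.4354 0.3569] w,h 89 44 ang -83.6 z 0.0319 0.0348 337 (np.float64(210.0), np.float64(187.0))
scene leather? c [0.4469 0.1699] w,h 86 45 ang -84.3 z 0.0321 0.0347 425 (np.float64(247.0), np.float64(225.0))
scene leather? c [ 0.5614 -0.0486] w,h 335 21 ang -3.0 z 0.0394 0.0477 597 (np.float64(337.0), np.float64(261.0))
scene leather? c [0.4737 0.0654] w,h 115 24 ang 2.0 z 0.0424 0.0489 194 (np.float64(274.0), np.float64(248.0))
scene leather? c [ 0.466  -0.2271] w,h 85 43 ang 58.8 z 0.0323 0.0347 763 (np.float64(350.0), np.float64(337.0))
scene leather? c [-0.0119 -0.0764] w,h 132 75 ang -8.1 z 0.0376 0.0474 596 (np.float64(82.0), np.float64(403.0))
top leather? c [0.5798 0.3613] w,h 83 44 ang -63.2 z 0.0327 0.0363 660 (np.float64(141.0), np.float64(229.0))
top leather? c [ 0.4666 -0.221 ] w,h 82 44 ang 59.2 z 0.0326 0.0364 693 (np.float64(397.0), np.float64(282.0))
top leather? c [0.4477 0.1771] w,h 82 43 ang -85.2 z 0.0326 0.0366 683 (np.float64(220.0), n
[... 984 characters left out ...]
 87.45970153808594] z 0.13196365927471243
top shutter [array([0.6397, 0.0044]), 148.0740966796875, 117.22635650634766, -2.5496139526367188] 2902
top brass z [0.15459868 0.1593128  0.16330421 0.17730453 0.18058872] 566
0.148 [array([0.6443, 0.01  ]), 52.285057067871094, 50.43627166748047, -20.25586700439453] [0.6442 0.0099] 0.15911441989119512 529 295.2778827977316 188.39508506616258
0.17 [array([0.6447, 0.0104]), 12.985655784606934, 12.481189727783203, 0.9592897295951843] [0.6452 0.0097] 0.17470444123007067 36 295.3333333333333 185.77777777777777
top stand (645.6002807617188, -251.0672149658203) 22.668460845947266 [ 0.6456 -0.2512] 0.07638620188508605 301 412.0797342192691 200.18936877076413
```

```bash
cat >> h.py <<'E'
def plan(x,y,z,jaw=None,o=None):
    """deltas (tool cm, deg) to TCP x,y,z with jaw axis at world angle jaw (deg, mod 180)"""
    o=o or observe(); Rm=R.from_rotvec(o["ee_rot"]).as_matrix()
    d=Rm.T@(np.array([x,y,z])-o["position"])*100
    a=np.degrees(np.arctan2(Rm[1,1],Rm[0,1])); t=0
    if jaw is not None:
        t=-((jaw-a+90)%180-90)   # tool z down: turn about it is opposite sign
    print("pos",o["position"].round(4),"jawang",round(a,1),"q7",o["joints"][6].round(2),"w",round(o["width"],3),"F",o["force"].round(1),"t",round(o["clock"],2),"| delta cm",d.round(2),"dist",np.linalg.norm(d).round(1),"turn",round(t,1))
E
python3 - <<'E'
from h import *
o=observe();print(R.from_rotvec(o["ee_rot"]).as_matrix().round(3))
plan(0.645,0.010,0.30,90)
plan(0.645,0.010,0.30,0)
E
```

```text
[[-0.891  0.454 -0.   ]
 [ 0.454  0.891 -0.   ]
 [-0.    -0.    -1.   ]]
pos [0.2835 0.5569 0.2265] jawang 63.0 q7 -0.08 w 0.998 F [ 0.1 -0.7  0.2] t 0.35 | delta cm [-57.03 -32.34  -7.33] dist 66.0 turn -27.0
pos [0.2835 0.5569 0.2265] jawang 63.0 q7 -0.08 w 0.998 F [ 0.1 -0.7  0.2] t 0.35 | delta cm [-57.03 -32.34  -7.33] dist 66.0 turn 63.0
```

arm_command:
  deltas:
    - {"xyz":[-4,-2,-2],"turn":-7}
    - {"xyz":[-8,-4,-4],"turn":-14}
    - {"xyz":[-12,-6,-6],"turn":-21}
    - {"xyz":[-15,-8,-7.3],"turn":-27}
    - {"xyz":[-18.5,-10,-7.3],"turn":-27}

```text
schema error: expected keys xyz, turn, jaw
```

```bash
python3 -c "
from h import *
plan(0.645,0.010,0.30,90)"
```

```text
pos [0.2835 0.5569 0.2265] jawang 63.0 q7 -0.08 w 0.998 F [ 0.1 -0.7  0.2] t 0.35 | delta cm [-57.03 -32.34  -7.33] dist 66.0 turn -27.0
```

arm_command:
  deltas:
    - {"xyz":[-4,-2,-2],"turn":-7,"jaw":0}
    - {"xyz":[-8,-4,-4],"turn":-14,"jaw":0}
    - {"xyz":[-12,-6,-6],"turn":-21,"jaw":0}
    - {"xyz":[-15,-8,-7.3],"turn":-27,"jaw":0}
    - {"xyz":[-18.5,-10,-7.3],"turn":-27,"jaw":0}

```text
clock: 0.77
position: [0.3953, 0.3969, 0.3002]
ee_rot: [-0.013, 3.14, 0.004]
force: [0.8, 1.2, -0.4]
width: 0.999
```

```bash
python3 -c "
from h import *
plan(0.645,0.010,0.30,90)"
```

```text
pos [0.3953 0.3969 0.3002] jawang 90.5 q7 0.69 w 0.999 F [ 0.8  1.2 -0.4] t 0.77 | delta cm [-2.465e+01 -3.889e+01 -3.000e-02] dist 46.0 turn 0.5
```

arm_command:
  deltas:
    - {"xyz":[-2.2,-3.5,0],"turn":0,"jaw":0}
    - {"xyz":[-4.4,-7,0],"turn":0,"jaw":0}
    - {"xyz":[-6.6,-10.5,0],"turn":0,"jaw":0}
    - {"xyz":[-8.8,-14,0],"turn":0,"jaw":0}
    - {"xyz":[-11,-17.5,0],"turn":0,"jaw":0}

```text
clock: 1.18
position: [0.5075, 0.2208, 0.3003]
ee_rot: [-0.013, 3.139, 0.005]
force: [0.4, 0.7, 0.5]
width: 0.998
```

arm_command:
  deltas:
    - {"xyz":[-1.5,-3.5,0],"turn":0,"jaw":0}
    - {"xyz":[-3,-7,0],"turn":0,"jaw":0}
    - {"xyz":[-4.5,-10.5,0],"turn":0,"jaw":0}
    - {"xyz":[-6,-14,0],"turn":0,"jaw":0}
    - {"xyz":[-8,-17.5,0],"turn":0,"jaw":0}

```text
clock: 1.6
position: [0.5888, 0.0448, 0.3003]
ee_rot: [-0.013, 3.139, 0.005]
force: [1.0, 0.2, -0.1]
width: 1.0
```

```bash
python3 -c "
from h import *
plan(0.645,0.010,0.25,90)
d=get_image('wrist');cv2.imwrite('pics/c.png',d['frame'][:,:,::-1])
print(proj(d,[.645,.010,.175]),proj(d,[.645,.0065,.175]))"
```

```text
pos [0.5888 0.0448 0.3003] jawang 90.5 q7 1.48 w 1.0 F [ 1.   0.2 -0.1] t 1.6 | delta cm [-5.57 -3.54  5.04] dist 8.3 turn 0.5
[272.20034212 289.53744759] [268.15321605 289.51217445]
```

View pics/c.png

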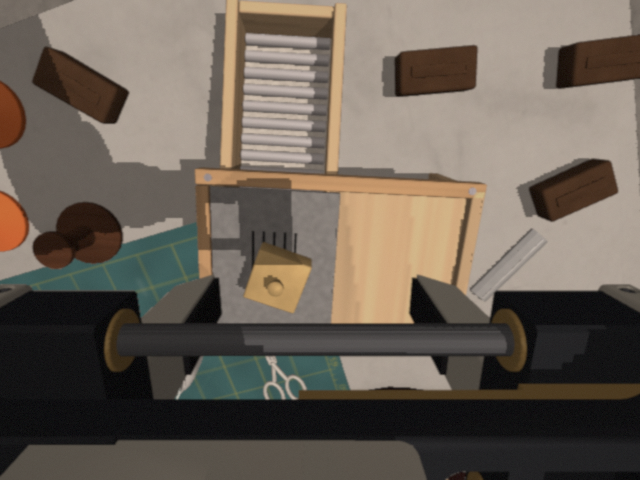

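The wrist view shows the knob at (275,288), the lane above the shutter, all four leather blocks and the dark stand at (55,248). I'll measure from this view, since it sits in the arm's own frame.

```bash
cat > m.py <<'E'
from h import *
d=get_image("wrist");t=get_image("top")
def measure(d,name):
    C=cloud(d);hsv=cv2.cvtColor(d["frame"],cv2.COLOR_RGB2HSV);X,Y,Z=C[...,0],C[...,1],C[...,2]
    vis=np.zeros((480,640),bool);vis[:275 if name=="wrist" else 480]=1
    for m,P in brown(d,0.024,0.05):
        v,u=np.nonzero(m)
        Q=np.array([onz(d,a,b,0.033)[:2] for a,b in zip(u,v)])
        c,w,h,a=rectfit(Q)
        if 70<w<100 and 35<h<60: print(name,"leather",c.round(4),round(w),round(h),"ang",round(a,1),"z",np.median(P[:,2]).round(4),u.min(),v.max())
    m=(X>.5)&(X<.75)&(Y>-.32)&(Y<-.17)&(Z>.06)&(Z<.1)&(hsv[...,2]<110)
    if m.sum()>50:
        v,u=np.nonzero(m);zz=np.median(Z[m]);Q=np.array([onz(d,a,b,zz)[:2] for a,b in zip(u,v)]); (c,r)=cv2.minEnclosingCircle((Q*1000).astype(np.float32)); print(name,"stand",c,r,Q.mean(0).round(4),zz.round(4),(u.mean().round(1),v.mean().round(1)))
    m=(X>.5)&(X<.8)&(Y>-.1)&(Y<.2)&(Z>.168)&(Z<.185)&(hsv[...,1]>80)&(hsv[...,0]>15)&(hsv[...,0]<30)
    if m.sum()>8:
        v,u=np.nonzero(m); print(name,"knob",C[m].mean(0).round(4),(u.mean().round(1),v.mean().round(1)),m.sum()); return (u.mean(),v.mean())
if __name__=="__main__":
    a=measure(d,"wrist");b=measure(t,"top")
    if a and b: print(tri(d,a,t,b))
    C=cloud(d)
    # shutter left edge in wrist etc: frame outer corners
    for p in((208,178),(472,192),(225,10),(345,12)): print(p,C[p[1],p[0]].round(4))
E
python3 m.py
```

```text
wrist leather [0.45   0.1787] 84 44 ang -84.9 z 0.0326 408 90
wrist leather [ 0.4689 -0.2159] 87 45 ang 59.5 z 0.0323 43 120
wrist leather [0.5802 0.3613] 87 47 ang -63.3 z 0.0327 550 215
wrist stand (644.43310546875, -246.3033905029297) 24.226648330688477 [ 0.6443 -0.2462] 0.0761 (np.float64(64.9), np.float64(247.9))
wrist knob [0.6438 0.0128 0.1741] (np.float64(288.1), np.float64(284.1)) 213
top leather [0.58   0.3613] 81 43 ang -63.2 z 0.0325 122 243
top leather [ 0.4667 -0.2204] 81 44 ang 59.2 z 0.0324 377 298
top leather [0.4355 0.3651] 85 43 ang -82.7 z 0.0326 116 302
top stand (645.447509765625, -250.9873046875) 22.56982421875 [ 0.6455 -0.2509] 0.0766 (np.float64(412.0), np.float64(200.2))
(208, 178) [ 0.5578 -0.0604  0.1343]
(472, 192) [0.572  0.1823 0.1267]
(225, 10) [ 0.3886 -0.0649  0.0009]
(345, 12) [0.4063 0.0653 0.0588]
```

```bash
python3 -c "
from h import *
d=get_image('wrist');print(onz(d,275,288,.174));cv2.imwrite('pics/d.png',cv2.resize(d['frame'][220:330,220:350,::-1],None,fx=5,fy=5,interpolation=cv2.INTER_CUBIC))
plan(0.645,0.0125,0.20,90)"
```

```text
[0.64457567 0.00924516 0.174     ]
pos [0.5892 0.0451 0.2997] jawang 90.3 q7 1.47 w 1.002 F [-0.1  1.4 -0.3] t 1.8 | delta cm [-5.55 -3.32  9.98] dist 11.9 turn 0.3
```

View pics/d.png

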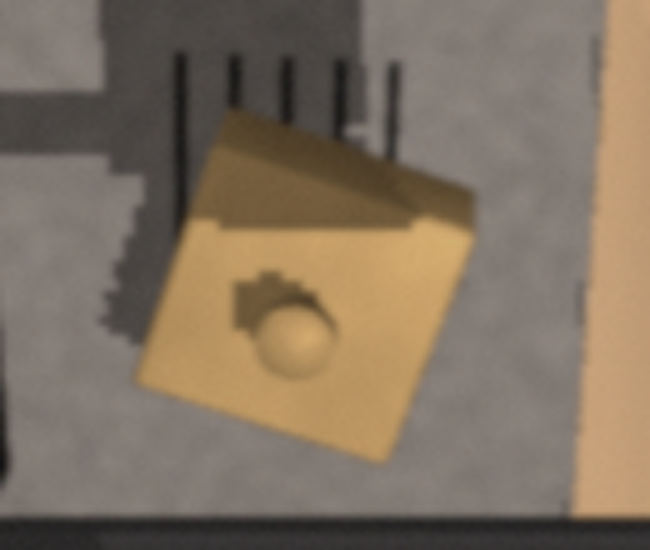

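Knob centre is at full-image pixel (279,288), so y ≈ 0.012. Moving above it.

arm_command:
  deltas:
    - {"xyz":[-2,-1.2,3.3],"turn":0,"jaw":0}
    - {"xyz":[-4,-2.4,6],"turn":0,"jaw":0}
    - {"xyz":[-5.6,-3.4,9],"turn":0,"jaw":60}
    - {"xyz":[-5.6,-3.4,11.5],"turn":0,"jaw":100}
    - {"xyz":[-5.6,-3.4,13.7],"turn":0,"jaw":100}

```text
clock: 2.22
position: [0.6453, 0.0129, 0.1605]
ee_rot: [-0.009, 3.141, 0.005]
force: [-0.3, -0.8, -0.1]
width: 0.831
```

```bash
python3 -c "
from h import *
plan(0.645,0.012,0.164,90)
d=get_image('wrist');cv2.imwrite('pics/e.png',d['frame'][:,:,::-1])
d=get_image('scene');cv2.imwrite('pics/e2.png',cv2.resize(d['frame'][100:250,250:450,::-1],None,fx=4,fy=4))"
```

```text
pos [0.6453 0.0129 0.1605] jawang 90.3 q7 1.57 w 0.831 F [-0.3 -0.8 -0.1] t 2.22 | delta cm [ 0.03 -0.09 -0.35] dist 0.4 turn 0.3
```

View pics/e.png

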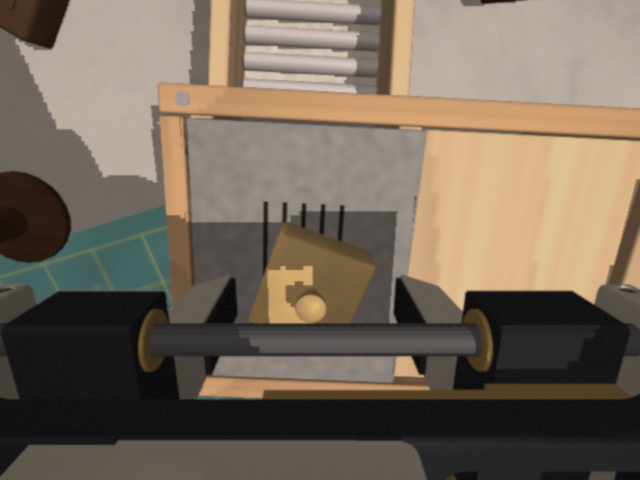

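View pics/e2.png

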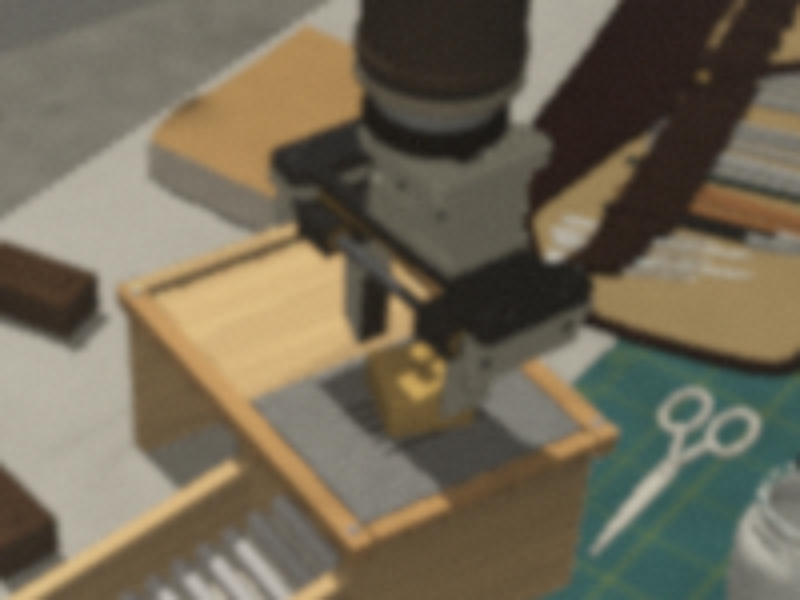

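Knob (310,308) sits centred between the fingertips. Closing.

arm_command:
  deltas:
    - {"xyz":[0,0,-0.1],"turn":0,"jaw":255}
    - {"xyz":[0,0,-0.1],"turn":0,"jaw":255}
    - {"xyz":[0,0,-0.1],"turn":0,"jaw":255}
    - {"xyz":[0,0,-0.1],"turn":0,"jaw":255}
    - {"xyz":[0,0,-0.1],"turn":0,"jaw":255}
  force: 30

```text
clock: 2.73
position: [0.6433, 0.0139, 0.1611]
ee_rot: [0.012, -3.138, -0.005]
force: [0.9, 0.3, 0.1]
width: 0.379
```

arm_command:
  deltas:
    - {"xyz":[0,0,0],"turn":0,"jaw":255}
    - {"xyz":[0,0,0],"turn":0,"jaw":255}
    - {"xyz":[0,0,0],"turn":0,"jaw":255}
    - {"xyz":[0,0,0],"turn":0,"jaw":255}
    - {"xyz":[0,0,0],"turn":0,"jaw":255}

```text
clock: 3.15
position: [0.6437, 0.0134, 0.1616]
ee_rot: [0.011, -3.139, -0.005]
force: [0.4, -1.9, 3.7]
width: 0.138
```

arm_command:
  deltas:
    - {"xyz":[0,0,0],"turn":0,"jaw":255}
    - {"xyz":[0,0,-1],"turn":0,"jaw":255}
    - {"xyz":[0,0,-2.5],"turn":0,"jaw":255}
    - {"xyz":[0,0,-4.5],"turn":0,"jaw":255}
    - {"xyz":[0,0,-6.5],"turn":0,"jaw":255}

```text
clock: 3.57
position: [0.6426, 0.0136, 0.2263]
ee_rot: [0.011, -3.136, -0.005]
force: [0.3, -0.1, -4.5]
width: 0.14
```

```bash
python3 -c "
from h import *
plan(0.645,-0.249,0.23,90)
d=get_image('wrist');cv2.imwrite('pics/f.png',d['frame'][:,:,::-1])
d=get_image('scene');cv2.imwrite('pics/f2.png',cv2.resize(d['frame'][100:250,250:450,::-1],None,fx=4,fy=4))"
```

```text
pos [0.6426 0.0136 0.2263] jawang 90.4 q7 1.56 w 0.14 F [ 0.3 -0.1 -4.5] t 3.57 | delta cm [ -0.05 -26.26  -0.45] dist 26.3 turn 0.4
```

View pics/f.png

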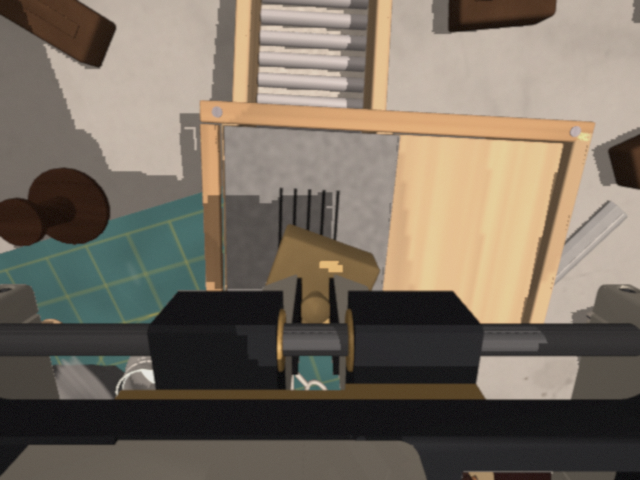

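View pics/f2.png

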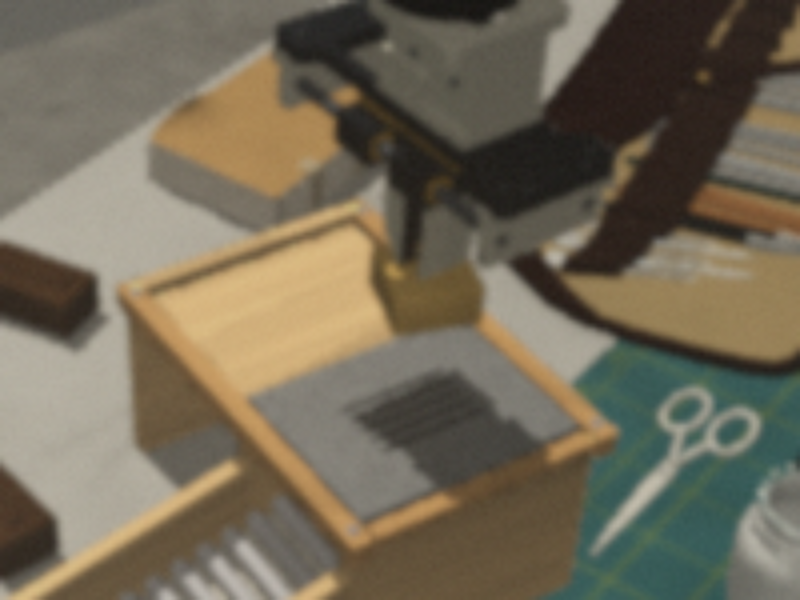

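Brass is held and lifted off; the shutter lines are visible and the shutter is still shut. Moving halfway, then I'll measure the stand.

arm_command:
  deltas:
    - {"xyz":[1,-2.5,0],"turn":0,"jaw":255}
    - {"xyz":[2.5,-5.5,0],"turn":0,"jaw":255}
    - {"xyz":[4,-9,0],"turn":0,"jaw":255}
    - {"xyz":[5.5,-12,0],"turn":0,"jaw":255}
    - {"xyz":[6,-15,0],"turn":0,"jaw":255}

```text
clock: 4.08
position: [0.583, -0.1383, 0.2273]
ee_rot: [0.01, -3.14, -0.006]
force: [0.7, -0.4, -5.4]
width: 0.134
```

```bash
python3 -c "
from h import *
plan(0.645,-0.249,0.23,90)
d=get_image('wrist');cv2.imwrite('pics/g.png',d['frame'][:,:,::-1])
from m import measure
measure(d,'wrist')
"
```

```text
pos [ 0.583  -0.1383  0.2273] jawang 90.4 q7 1.82 w 0.134 F [ 0.7 -0.4 -5.4] t 4.08 | delta cm [ -6.13 -11.11  -0.33] dist 12.7 turn 0.4
wrist leather [ 0.4693 -0.2188] 84 43 ang 59.4 z 0.0325 175 130
wrist stand (643.2191772460938, -248.2322998046875) 22.949125289916992 [ 0.6379 -0.2474] 0.0763 (np.float64(195.3), np.float64(276.9))
```

View pics/g.png

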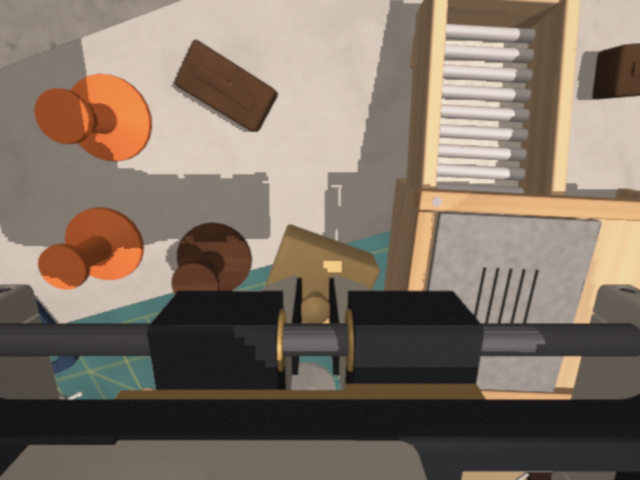

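The held weight hides part of the stand; I'll back off 4 cm to see it whole.

arm_command:
  deltas:
    - {"xyz":[1.5,-2,0],"turn":0,"jaw":255}
    - {"xyz":[3,-4,0],"turn":0,"jaw":255}
    - {"xyz":[5,-5,0],"turn":0,"jaw":255}
    - {"xyz":[6,-5,0],"turn":0,"jaw":255}
    - {"xyz":[6,-5,0],"turn":0,"jaw":255}

```text
clock: 4.65
position: [0.5218, -0.1903, 0.2264]
ee_rot: [-0.0, -3.138, -0.006]
force: [-0.0, 0.4, -5.0]
width: 0.14
```

```bash
python3 -c "
from h import *
plan(0.645,-0.248,0.18,90)
d=get_image('wrist');cv2.imwrite('pics/g2.png',d['frame'][:,:,::-1])
from m import measure
measure(d,'wrist')
"
```

```text
pos [ 0.5218 -0.1903  0.2264] jawang 90.0 q7 1.92 w 0.14 F [-0.   0.4 -5. ] t 4.65 | delta cm [-12.33  -5.78   4.58] dist 14.4 turn -0.0
wrist leather [ 0.4676 -0.2201] 83 44 ang 59.2 z 0.0325 235 194
```

View pics/g2.png

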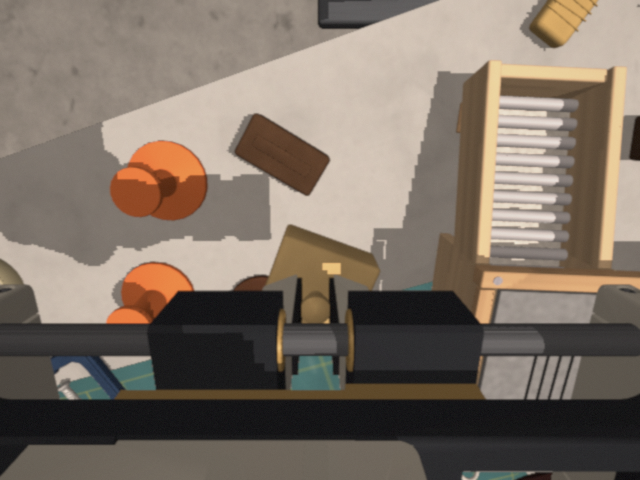

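That was the wrong way: image up is −x. I'll go to larger x instead.

arm_command:
  deltas:
    - {"xyz":[-3,1,0],"turn":0,"jaw":255}
    - {"xyz":[-6,2,0],"turn":0,"jaw":255}
    - {"xyz":[-9,3,0],"turn":0,"jaw":255}
    - {"xyz":[-12,4,0],"turn":0,"jaw":255}
    - {"xyz":[-14,4,0],"turn":0,"jaw":255}

```text
clock: 5.22
position: [0.6692, -0.1423, 0.2261]
ee_rot: [-0.016, 3.141, 0.01]
force: [0.2, 1.1, -5.7]
width: 0.141
```

```bash
python3 -c "
from h import *
plan(0.645,-0.248,0.18,90)
d=get_image('wrist');cv2.imwrite('pics/g3.png',d['frame'][:,:,::-1])
from m import measure
measure(d,'wrist')
"
```

```text
pos [ 0.6692 -0.1423  0.2261] jawang 90.6 q7 1.82 w 0.141 F [ 0.2  1.1 -5.7] t 5.22 | delta cm [  2.53 -10.57   4.54] dist 11.8 turn 0.6
wrist stand (645.3917236328125, -247.90066528320312) 22.722694396972656 [ 0.6449 -0.2479] 0.0763 (np.float64(190.3), np.float64(191.9))
```

View pics/g3.png

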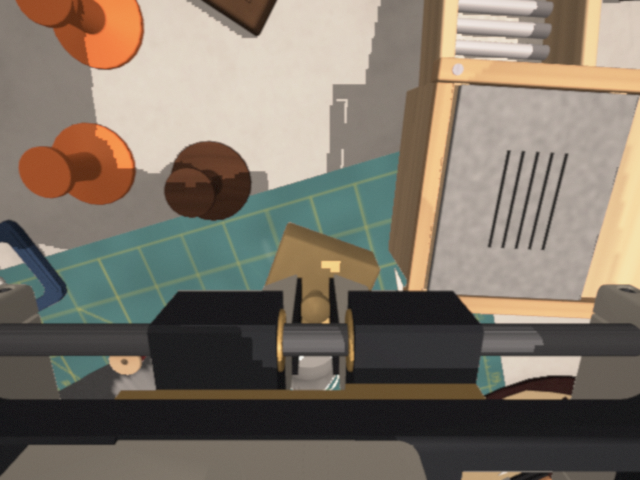

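Stand is fully visible at (208,180), its top at (190,192): world (0.645,−0.248), z 0.076. Going there.

arm_command:
  deltas:
    - {"xyz":[0.7,-3,0],"turn":0,"jaw":255}
    - {"xyz":[1.4,-6,0],"turn":0,"jaw":255}
    - {"xyz":[2,-9,2.5],"turn":0,"jaw":255}
    - {"xyz":[2.5,-10.6,5],"turn":0,"jaw":255}
    - {"xyz":[2.5,-10.6,8],"turn":0,"jaw":255}

```text
clock: 5.78
position: [0.641, -0.2586, 0.1456]
ee_rot: [-0.001, 3.141, -0.001]
force: [0.4, -1.1, -5.6]
width: 0.139
```

```bash
python3 -c "
from h import *
plan(0.644,-0.248,0.105,90)
d=get_image('scene');cv2.imwrite('pics/g4.png',cv2.resize(d['frame'][220:350,340:520,::-1],None,fx=4,fy=4))
"
```

```text
pos [ 0.641  -0.2586  0.1456] jawang 90.0 q7 2.0 w 0.139 F [ 0.4 -1.1 -5.6] t 5.78 | delta cm [-0.3   1.06  4.06] dist 4.2 turn 0.0
```

View pics/g4.png

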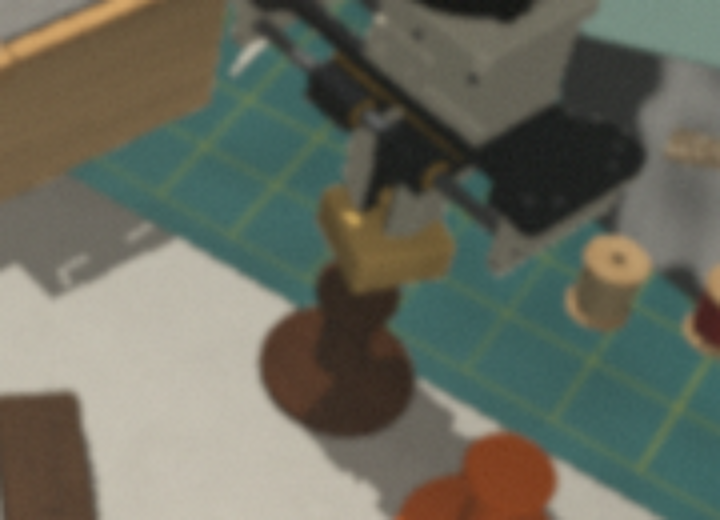

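arm_command:
  deltas:
    - {"xyz":[-0.3,1.0,0],"turn":0,"jaw":255}
    - {"xyz":[-0.3,1.0,1],"turn":0,"jaw":255}
    - {"xyz":[-0.3,1.0,2],"turn":0,"jaw":255}
    - {"xyz":[-0.3,1.0,2.7],"turn":0,"jaw":255}
    - {"xyz":[-0.3,1.0,2.7],"turn":0,"jaw":255}

```text
clock: 6.25
position: [0.641, -0.2427, 0.1097]
ee_rot: [0.007, -3.131, -0.008]
force: [-0.0, -0.6, -5.7]
width: 0.143
```

```bash
python3 -c "
from h import *
plan(0.644,-0.248,0.105,90)
"
```

```text
pos [ 0.641  -0.2427  0.1097] jawang 90.3 q7 1.99 w 0.143 F [-0.  -0.6 -5.7] t 6.25 | delta cm [-0.3  -0.54  0.47] dist 0.8 turn 0.3
```

arm_command:
  deltas:
    - {"xyz":[-0.3,-0.5,0],"turn":0,"jaw":255}
    - {"xyz":[-0.3,-0.5,0],"turn":0,"jaw":255}
    - {"xyz":[-0.3,-0.5,0],"turn":0,"jaw":255}
    - {"xyz":[-0.3,-0.5,0],"turn":0,"jaw":255}
    - {"xyz":[-0.3,-0.5,0],"turn":0,"jaw":255}

```text
clock: 6.67
position: [0.6442, -0.2478, 0.1101]
ee_rot: [0.007, -3.132, -0.008]
force: [-0.6, 0.4, -6.0]
width: 0.144
```

```bash
python3 -c "
from h import *
plan(0.644,-0.248,0.105,90)
plan(0.644,-0.248,0.105,90)
"
```

```text
pos [ 0.6442 -0.2478  0.1101] jawang 90.2 q7 2.0 w 0.144 F [-0.6  0.4 -6. ] t 6.67 | delta cm [ 0.02 -0.02  0.51] dist 0.5 turn 0.2
pos [ 0.6442 -0.2478  0.1101] jawang 90.2 q7 2.0 w 0.144 F [-0.6  0.4 -6. ] t 6.67 | delta cm [ 0.02 -0.02  0.51] dist 0.5 turn 0.2
```

arm_command:
  deltas:
    - {"xyz":[0,0,0.2],"turn":0,"jaw":255}
    - {"xyz":[0,0,0.3],"turn":0,"jaw":255}
    - {"xyz":[0,0,0.4],"turn":0,"jaw":255}
    - {"xyz":[0,0,0.5],"turn":0,"jaw":255}
    - {"xyz":[0,0,0.5],"turn":0,"jaw":255}

```text
clock: 7.08
position: [0.644, -0.2476, 0.1047]
ee_rot: [0.007, -3.132, -0.008]
force: [-0.5, -0.9, -5.0]
width: 0.138
```

```bash
python3 -c "
from h import *
plan(0.644,-0.248,0.104,90)
d=get_image('wrist');cv2.imwrite('pics/h1.png',d['frame'][:,:,::-1])
d=get_image('scene');cv2.imwrite('pics/h2.png',cv2.resize(d['frame'][220:350,340:520,::-1],None,fx=4,fy=4))
"
```

```text
pos [ 0.644  -0.2476  0.1047] jawang 90.2 q7 2.0 w 0.138 F [-0.5 -0.9 -5. ] t 7.08 | delta cm [-0.   -0.04  0.07] dist 0.1 turn 0.2
```

View pics/h1.png

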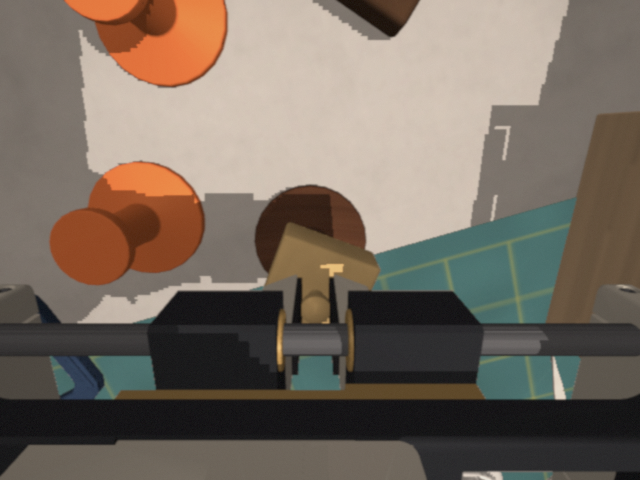

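View pics/h2.png

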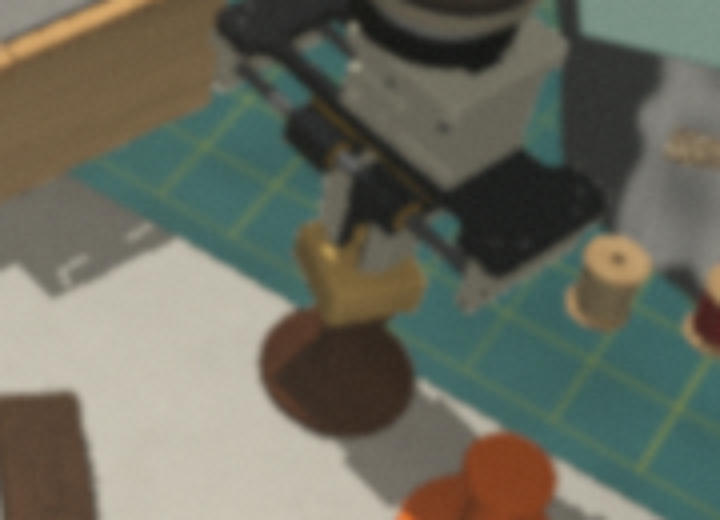

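arm_command:
  deltas:
    - {"xyz":[0,0,0.1],"turn":0,"jaw":255}
    - {"xyz":[0,0,0.15],"turn":0,"jaw":255}
    - {"xyz":[0,0,0.2],"turn":0,"jaw":255}

```text
clock: 7.43
position: [0.6439, -0.2478, 0.1039]
ee_rot: [0.006, -3.132, -0.008]
force: [-5.6, 1.4, 7.8]
width: 0.139
```

Contact: weight taken by the stand. Opening.

arm_command:
  deltas:
    - {"xyz":[0,0,-0.05],"turn":0,"jaw":200}
    - {"xyz":[0,0,-0.05],"turn":0,"jaw":180}
    - {"xyz":[0,0,-0.05],"turn":0,"jaw":150}
    - {"xyz":[0,0,-0.05],"turn":0,"jaw":130}
    - {"xyz":[0,0,-0.05],"turn":0,"jaw":130}

```text
clock: 7.85
position: [0.6442, -0.2479, 0.1045]
ee_rot: [0.006, -3.133, -0.008]
force: [-0.1, 1.0, -0.5]
width: 0.452
```

arm_command:
  deltas:
    - {"xyz":[0,0,-1],"turn":0,"jaw":130}
    - {"xyz":[0,0,-3],"turn":0,"jaw":130}
    - {"xyz":[0,0,-6],"turn":0,"jaw":130}
    - {"xyz":[-1,0,-10],"turn":0,"jaw":130}
    - {"xyz":[-5,2,-14],"turn":0,"jaw":130}

```text
clock: 8.27
position: [0.6806, -0.2401, 0.2372]
ee_rot: [-0.005, -3.134, -0.001]
force: [1.5, -2.5, 0.6]
width: 0.489
```

```bash
python3 -c "
from h import *
plan(0.644,-0.248,0.104,90)
d=get_image('wrist');cv2.imwrite('pics/i1.png',d['frame'][:,:,::-1])
d=get_image('scene');cv2.imwrite('pics/i2.png',cv2.resize(d['frame'][220:350,340:520,::-1],None,fx=4,fy=4))
"
```

```text
pos [ 0.6806 -0.2401  0.2372] jawang 89.8 q7 1.94 w 0.489 F [ 1.5 -2.5  0.6] t 8.27 | delta cm [ 3.55 -0.81 13.34] dist 13.8 turn -0.2
```

View pics/i1.png

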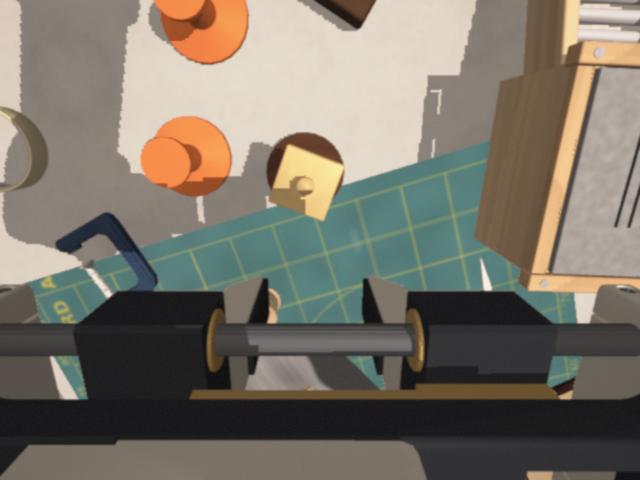

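View pics/i2.png

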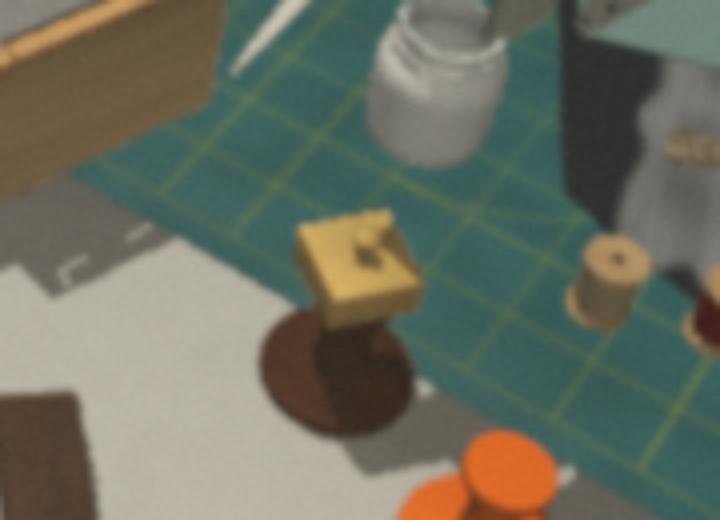

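Brass stands on the stand (knob at wrist (306,184)). I'll check its centring and plan the shutter press.

```bash
python3 -c "
from h import *
d=get_image('wrist');t=get_image('top')
print('knob',onz(d,306,184,.118))
C=cloud(d);hsv=cv2.cvtColor(d['frame'],cv2.COLOR_RGB2HSV)
m=(C[...,2]>.093)&(C[...,2]<.108)&(abs(C[...,0]-.645)<.06)&(abs(C[...,1]+.248)<.06);v,u=np.nonzero(m)
print('block',rectfit(np.array([onz(d,a,b,.101)[:2] for a,b in zip(u,v)])),np.percentile(C[m][:,2],[5,25,50,75,95]))
# frame fit from top
for n,im in(('top',t),('wrist',d)):
  C=cloud(im);hsv=cv2.cvtColor(im['frame'],cv2.COLOR_RGB2HSV)
  m=((C[...,2]>.125)&(C[...,2]<.142)&(hsv[...,1]<50)&(C[...,0]<.85)&(C[...,0]>.5)&(abs(C[...,1])<.2)).astype(np.uint8)
  m=cv2.morphologyEx(m,cv2.MORPH_OPEN,np.ones((5,5)));m=cv2.morphologyEx(m,cv2.MORPH_CLOSE,np.ones((9,9)));v,u=np.nonzero(m)
  print(n,rectfit(np.array([onz(im,a,b,.134)[:2] for a,b in zip(u,v)])))
plan(.645,-.03,.2,90)
"
```

```text
knob [ 0.6531182  -0.23729815  0.118     ]
block (array([ 0.64444702, -0.24591595]), 49.9869270324707, 49.7130012512207, -20.61566925048828) [0.1001447  0.10093138 0.10143777 0.10194026 0.10265313]
top (array([0.63982672, 0.00686824]), 147.95391845703125, 117.84832000732422, -2.5255050659179688)
wrist (array([ 0.6337226 , -0.02362082]), 169.86973571777344, 86.02400970458984, 5.18376350402832)
pos [ 0.6842 -0.2338  0.2334] jawang 90.3 q7 1.94 w 0.492 F [ 0.  -0.3 -1.1] t 8.47 | delta cm [ 3.78 20.39  3.46] dist 21.0 turn 0.3
```

Brass block is centred within 2 mm and level (top at 0.101). Now to above the shutter with the jaws closing.

arm_command:
  deltas:
    - {"xyz":[1,4,0],"turn":0,"jaw":255}
    - {"xyz":[2,8,0],"turn":0,"jaw":255}
    - {"xyz":[3,12,0],"turn":0,"jaw":255}
    - {"xyz":[4.4,16,0],"turn":0,"jaw":255}
    - {"xyz":[4.4,20,0],"turn":0,"jaw":255}

```text
clock: 8.88
position: [0.6356, -0.034, 0.2339]
ee_rot: [0.005, -3.132, -0.006]
force: [2.0, 0.2, 1.2]
width: 0.179
```

```bash
python3 -c "
from h import *
plan(.640,-0.005,.15,90)
"
```

```text
pos [ 0.6356 -0.034   0.2339] jawang 90.2 q7 1.64 w 0.179 F [2.  0.2 1.2] t 8.88 | delta cm [-0.54  2.87  8.4 ] dist 8.9 turn 0.2
```

arm_command:
  deltas:
    - {"xyz":[-0.4,1.5,2],"turn":0,"jaw":255}
    - {"xyz":[-0.4,2.5,5],"turn":0,"jaw":255}
    - {"xyz":[-0.4,2.5,7.5],"turn":0,"jaw":255}
    - {"xyz":[-0.4,2.5,8.4],"turn":0,"jaw":255}
    - {"xyz":[-0.4,2.5,8.4],"turn":0,"jaw":255}

```text
clock: 9.3
position: [0.636, -0.0096, 0.147]
ee_rot: [0.004, -3.125, -0.004]
force: [0.0, -0.2, -0.1]
width: 0.005
```

arm_command:
  deltas:
    - {"xyz":[0,0,0.5],"turn":0,"jaw":255}
    - {"xyz":[0,0,0.8],"turn":0,"jaw":255}
    - {"xyz":[0,0,1],"turn":0,"jaw":255}
    - {"xyz":[0,0,1],"turn":0,"jaw":255}

```text
clock: 9.63
position: [0.6361, -0.0102, 0.1375]
ee_rot: [0.003, -3.126, -0.004]
force: [-0.5, -0.8, 0.1]
width: 0.006
```

arm_command:
  deltas:
    - {"xyz":[0,0,0.2],"turn":0,"jaw":255}
    - {"xyz":[0,0,0.3],"turn":0,"jaw":255}
    - {"xyz":[0,0,0.4],"turn":0,"jaw":255}

```text
clock: 9.88
position: [0.6365, -0.0103, 0.1343]
ee_rot: [0.003, -3.127, -0.004]
force: [-4.3, 0.5, 15.4]
width: 0.004
```

arm_command:
  deltas:
    - {"xyz":[0,0,0.07],"turn":0,"jaw":255}
    - {"xyz":[0,0,0.07],"turn":0,"jaw":255}

```text
clock: 10.05
position: [0.6365, -0.0103, 0.1344]
ee_rot: [0.003, -3.128, -0.005]
force: [-3.1, -0.2, 6.4]
width: 0.002
```

arm_command:
  deltas:
    - {"xyz":[0,0,0.14],"turn":0,"jaw":255}
    - {"xyz":[0,0.7,0.14],"turn":0,"jaw":255}
    - {"xyz":[-0.1,1.5,0.14],"turn":0,"jaw":255}
    - {"xyz":[-0.1,2.2,0.14],"turn":0,"jaw":255}
    - {"xyz":[-0.1,3,0.14],"turn":0,"jaw":255}

```text
clock: 10.47
position: [0.6377, 0.0189, 0.1344]
ee_rot: [0.001, -3.129, -0.004]
force: [-1.7, -2.4, 7.8]
width: 0.004
```

```bash
cat > sh.py <<'E'
from h import *
def lines(im,z=.134):
    # dark lines near plate middle -> mean position on plane
    C=cloud(im);hsv=cv2.cvtColor(im['frame'],cv2.COLOR_RGB2HSV)
    m=((abs(C[...,2]-.133)<.008)&(hsv[...,1]<60)&(C[...,0]<.76)&(C[...,0]>.54)&(C[...,1]>-.12)&(C[...,1]<.28)).astype(np.uint8)
    m=cv2.morphologyEx(m,cv2.MORPH_OPEN,np.ones((5,5)));v,u=np.nonzero(m)
    Q=np.array([onz(im,a,b,.134)[:2] for a,b in zip(u,v)])
    return [np.round(x,4) for x in rectfit(Q)],Q.min(0).round(4),Q.max(0).round(4),len(Q)
if __name__=="__main__":
    print(lines(get_image('top')))
    plan(0.640,0.109,.134,90)
E
python3 sh.py
```

```text
Traceback (most recent call last):
  File "sh.py", line 10, in <module>
    print(lines(get_image('top')))
          ~~~~~^^^^^^^^^^^^^^^^^^
  File "sh.py", line 8, in lines
    return [np.round(x,4) for x in rectfit(Q)],Q.min(0).round(4),Q.max(0).round(4),len(Q)
                                   ~~~~~~~^^^
  File "h.py", line 25, in rectfit
    (c,(w,h),a)=cv2.minAreaRect(xy.astype(np.float32)*1000)
                ~~~~~~~~~~~~~~~^^^^^^^^^^^^^^^^^^^^^^^^^^^^
cv2.error: OpenCV(4.12.0) /io/opencv/modules/imgproc/src/convhull.cpp:143: error: (-215:Assertion failed) total >= 0 && (depth == CV_32F || depth == CV_32S) in function 'convexHull'
```

```bash
python3 -c "
from h import *
plan(0.640,0.109,.134,90)
d=get_image('wrist');cv2.imwrite('pics/j.png',d['frame'][:,:,::-1])"
```

```text
pos [0.6379 0.0215 0.1344] jawang 90.2 q7 1.57 w 0.0 F [-2.9  0.6  8.4] t 10.52 | delta cm [-0.24  8.75  0.07] dist 8.8 turn 0.2
```

View pics/j.png

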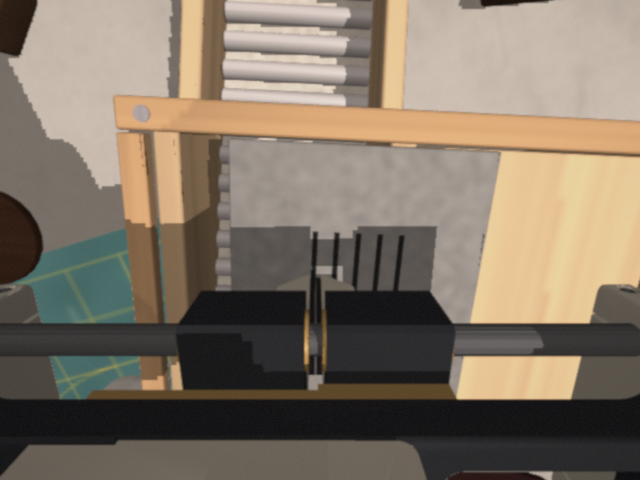

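The shutter is sliding with the finger (rollers visible at (222,200)). Continuing.

arm_command:
  deltas:
    - {"xyz":[0,0.8,0.14],"turn":0,"jaw":255}
    - {"xyz":[-0.1,1.6,0.14],"turn":0,"jaw":255}
    - {"xyz":[-0.1,2.4,0.14],"turn":0,"jaw":255}
    - {"xyz":[-0.1,3.2,0.14],"turn":0,"jaw":255}
    - {"xyz":[-0.2,4,0.14],"turn":0,"jaw":255}

```text
clock: 10.98
position: [0.6397, 0.061, 0.1344]
ee_rot: [0.004, -3.129, -0.006]
force: [-6.4, -1.9, 11.0]
width: 0.006
```

arm_command:
  deltas:
    - {"xyz":[0,0.8,0.14],"turn":0,"jaw":255}
    - {"xyz":[-0.1,1.6,0.14],"turn":0,"jaw":255}
    - {"xyz":[-0.1,2.4,0.14],"turn":0,"jaw":255}
    - {"xyz":[-0.1,3,0.14],"turn":0,"jaw":255}
    - {"xyz":[-0.2,3.5,0.14],"turn":0,"jaw":255}

```text
clock: 11.4
position: [0.6412, 0.0963, 0.1343]
ee_rot: [0.004, -3.129, -0.006]
force: [-8.3, -2.0, 13.1]
width: 0.003
```

```bash
python3 -c "
from h import *
plan(0.640,0.109,.134,90)
d=get_image('wrist');cv2.imwrite('pics/j2.png',d['frame'][:,:,::-1])"
```

```text
pos [0.6412 0.0963 0.1343] jawang 90.2 q7 1.45 w 0.003 F [-8.3 -2.  13.1] t 11.4 | delta cm [0.12 1.28 0.04] dist 1.3 turn 0.2
```

View pics/j2.png

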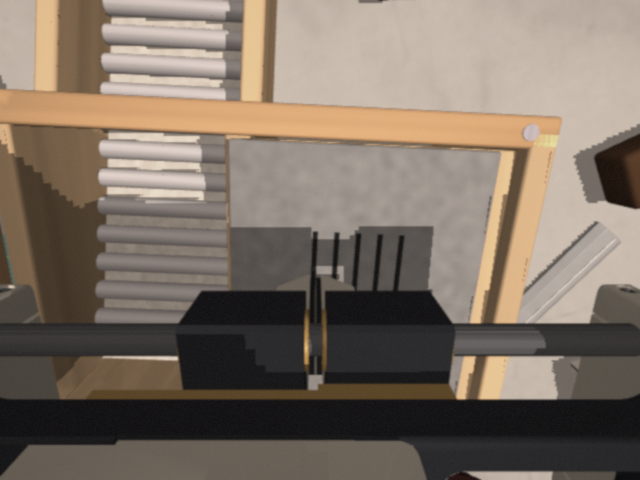

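About 1 cm still to go (gap at (505,200)).

arm_command:
  deltas:
    - {"xyz":[0,0.5,0.14],"turn":0,"jaw":255}
    - {"xyz":[0,0.9,0.14],"turn":0,"jaw":255}
    - {"xyz":[0.1,1.3,0.14],"turn":0,"jaw":255}
    - {"xyz":[0.1,1.5,0.14],"turn":0,"jaw":255}

```text
clock: 11.78
position: [0.6413, 0.1118, 0.1344]
ee_rot: [0.005, -3.132, -0.006]
force: [-0.6, -4.7, 6.6]
width: 0.006
```

```bash
python3 -c "
from h import *
plan(0.640,0.109,.134,90)
d=get_image('wrist');cv2.imwrite('pics/j3.png',d['frame'][:,:,::-1])"
```

```text
pos [0.6413 0.1118 0.1344] jawang 90.2 q7 1.43 w 0.006 F [-0.6 -4.7  6.6] t 11.78 | delta cm [ 0.13 -0.28  0.04] dist 0.3 turn 0.2
```

View pics/j3.png

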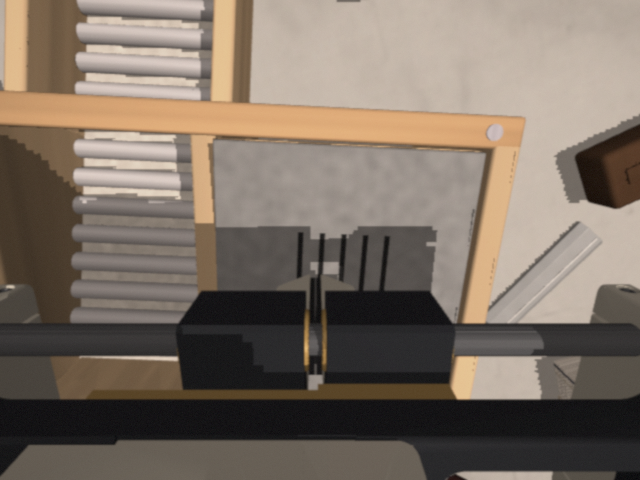

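The shutter is fully open: its right edge is against the frame, and the finger slipped about 4 mm at the end. Now I'll lift and view the bay.

arm_command:
  deltas:
    - {"xyz":[0,0,-2],"turn":0,"jaw":255}
    - {"xyz":[-1,-2,-5],"turn":0,"jaw":200}
    - {"xyz":[-3,-4,-9],"turn":0,"jaw":100}
    - {"xyz":[-4,-5,-13],"turn":0,"jaw":50}
    - {"xyz":[-5,-6,-16],"turn":0,"jaw":0}

```text
clock: 12.25
position: [0.6932, 0.0507, 0.2958]
ee_rot: [0.005, -3.132, -0.006]
force: [1.0, 1.0, -0.4]
width: 0.24
```

arm_command:
  deltas:
    - {"xyz":[0,0,0],"turn":0,"jaw":0}
    - {"xyz":[0,0,0],"turn":0,"jaw":0}
    - {"xyz":[0,0,0],"turn":0,"jaw":0}

```text
clock: 12.5
position: [0.6929, 0.0509, 0.2954]
ee_rot: [0.005, -3.132, -0.006]
force: [-0.0, 0.4, -0.6]
width: 0.464
```

```bash
python3 -c "
from h import *
plan(0.640,0.109,.134,90)
d=get_image('wrist');cv2.imwrite('pics/k.png',d['frame'][:,:,::-1]);np.savez('k.npz',**d)
t=get_image('top');np.savez('kt.npz',**t);cv2.imwrite('pics/kt.png',cv2.resize(t['frame'][130:330,100:440,::-1],None,fx=2.3,fy=2.3))
"
```

```text
pos [0.6929 0.0509 0.2954] jawang 90.2 q7 1.52 w 0.464 F [-0.   0.4 -0.6] t 12.5 | delta cm [ 5.12  5.76 16.22] dist 18.0 turn 0.2
```

View pics/k.png

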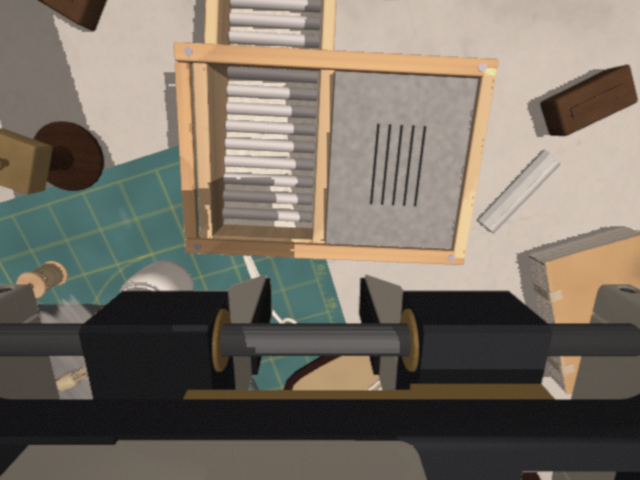

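View pics/kt.png

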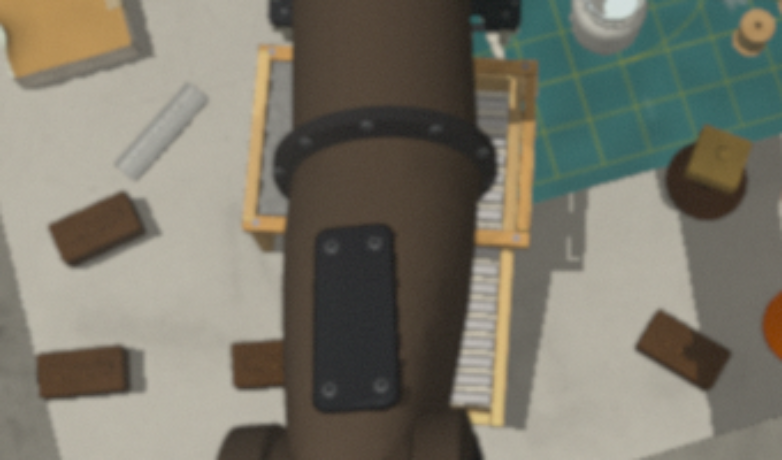

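Clear view of the open bay: frame corners are near (177,44), (497,60), (464,264) and (188,250). I'll fit the magazine frame from this.

Run:
```python
from h import *
d=dict(np.load('k.npz'))
C=cloud(d);Z=C[...,2];hsv=cv2.cvtColor(d['frame'],cv2.COLOR_RGB2HSV)
m=((abs(Z-.133)<.009)&(C[...,0]>.5)&(C[...,0]<.8)&(abs(C[...,1]-.06)<.2))
m[275:]=0
m=cv2.morphologyEx(m.astype(np.uint8),cv2.MORPH_OPEN,np.ones((3,3)))
n,l,st,_=cv2.connectedComponentsWithStats(m);i=1+st[1:,4].argmax();v,u=np.nonzero(l==i)
Q=np.array([onz(d,a,b,.134)[:2] for a,b in zip(u,v)])
c,w,h,a=rectfit(Q);print("frame",c,w,h,a,"z",np.median(Z[l==i]))
g=(l==i)&(hsv[...,1]<50);g=cv2.morphologyEx(g.astype(np.uint8),cv2.MORPH_OPEN,np.ones((7,7)));v,u=np.nonzero(g)
Qp=np.array([onz(d,a_,b_,.134)[:2] for a_,b_ in zip(u,v)]);cp,wp,hp,ap=rectfit(Qp);print("plate",cp,wp,hp,ap)
yaw=np.radians(ap);ex=np.array([np.cos(yaw),np.sin(yaw)]);ey=np.array([-ex[1],ex[0]])
f=(Q-c)@np.c_[ex,ey];print("frame extents in mag axes",f.min(0),f.max(0),"plate rel",(cp-c)@np.c_[ex,ey])
# bay opening: not-m region interior
q=(Q-cp)@np.c_[ex,ey]
# row at plate x mid: occupied y
s=q[abs(q[:,0])<.03]; ys=np.sort(s[:,1]);gaps=np.diff(ys);k=gaps.argmax();print("opening y rel plate centre",ys[k],ys[k+1])
# x walls of the opening
s=q[abs(q[:,1]-(ys[k]+ys[k+1])/2)<.03];xs=np.sort(s[:,0]);gaps=np.diff(xs);k2=gaps.argmax();print("opening x",xs[k2],xs[k2+1])
mid=cp+np.c_[ex,ey]@np.array([(xs[k2]+xs[k2+1])/2,(ys[k]+ys[k+1])/2]);print("bay mid world",mid)
# rollers heights
P=(C[...,:2]-mid)@np.c_[ex,ey]
for x in(-.06,-.03,0,.03,.06):
    mm=(abs(P[...,0]-x)<.006)&(abs(P[...,1])<.03)&(Z<.13)&(Z>.04)
    print(x,np.percentile(Z[mm],95).round(4) if mm.sum() else None)
```

```text
frame [0.6418927  0.06673555] 264.5111389160156 179.46669006347656 87.49478912353516 z 0.13435216521116589
plate [0.64449115 0.12482357] 148.66038513183594 119.31695556640625 -2.5094680786132812
frame extents in mag axes [-0.08973801 -0.13225853] [0.08972595 0.1322607 ] plate rel [5.26041086e-05 5.81460857e-02]
opening y rel plate centre -0.16334168921185124 -0.07117887283581639
opening x -0.07456744130502492 0.0700281602568741
bay mid world [0.63708951 0.00777512]
-0.06 0.0645
-0.03 0.0733
0 0.0798
0.03 0.0864
0.06 0.095
```

Frame fit gives a shutter reading of about 118.6 mm, so it is open. The lane centre line at mag x 80 is world (0.642,0.006), yaw −2.5°. Now to the first leather weight at (0.450,0.179).

arm_command:
  deltas:
    - {"xyz":[4,1.2,0],"turn":7,"jaw":0}
    - {"xyz":[8,2.4,0],"turn":14,"jaw":0}
    - {"xyz":[12,3.6,0],"turn":21,"jaw":0}
    - {"xyz":[16,5,0],"turn":28,"jaw":0}
    - {"xyz":[20,6,0],"turn":35,"jaw":0}

```text
clock: 13.02
position: [0.4906, 0.1116, 0.2951]
ee_rot: [-0.94, -2.981, 0.002]
force: [-0.1, 1.5, 2.1]
width: 0.913
```

```bash
python3 -c "
from h import *
plan(.450,.110,.20,5)"
```

```text
pos [0.4906 0.1116 0.2951] jawang 55.0 q7 0.71 w 0.913 F [-0.1  1.5  2.1] t 13.02 | delta cm [ 3.09 -2.4   9.57] dist 10.3 turn 50.0
```

arm_command:
  deltas:
    - {"xyz":[0.6,-0.5,1.5],"turn":7,"jaw":0}
    - {"xyz":[1.2,-1,3],"turn":14,"jaw":0}
    - {"xyz":[1.8,-1.5,4.5],"turn":21,"jaw":0}
    - {"xyz":[2.4,-2,6],"turn":28,"jaw":0}
    - {"xyz":[3.1,-2.4,7],"turn":35,"jaw":0}

```text
clock: 13.43
position: [0.448, 0.1099, 0.2235]
ee_rot: [-1.799, -2.556, 0.013]
force: [-0.2, 0.9, -0.1]
width: 1.0
```

arm_command:
  deltas:
    - {"xyz":[0,0,0.5],"turn":7,"jaw":0}
    - {"xyz":[0,0,1],"turn":14,"jaw":0}
    - {"xyz":[0,0,1],"turn":15,"jaw":0}
    - {"xyz":[0,0,1],"turn":15,"jaw":0}
    - {"xyz":[0,0,1],"turn":15,"jaw":0}

```text
clock: 13.85
position: [0.4476, 0.1102, 0.2134]
ee_rot: [-2.112, -2.305, 0.017]
force: [0.1, -0.1, -0.1]
width: 0.998
```

```bash
cat > wl.py <<'E'
from h import *
import sys
plan(.450,.179,.10,5)
for n in ("wrist","top"):
    d=get_image(n)
    for m,P in brown(d,0.024,0.05):
        v,u=np.nonzero(m);Q=np.array([onz(d,a,b,0.033)[:2] for a,b in zip(u,v)]);c,w,h,a=rectfit(Q)
        if 65<w<105 and 33<h<60: print(n,c.round(4),round(w,1),round(h,1),"ang",round(a,1),"z",np.median(P[:,2]).round(4),"px",u.mean().round(),v.mean().round(),"vmax",v.max())
    if n=="wrist": cv2.imwrite("pics/"+sys.argv[1]+".png",d["frame"][:,:,::-1])
E
python3 wl.py l1
```

```text
pos [0.4476 0.1102 0.2134] jawang 5.0 q7 -0.16 w 0.998 F [ 0.1 -0.1 -0.1] t 13.85 | delta cm [ 6.79  1.05 11.35] dist 13.3 turn -0.0
wrist [0.4488 0.1809] 82.0 42.5 ang -84.8 z 0.0326 px 327.0 137.0 vmax 184
top [0.5797 0.3613] 82.2 44.5 ang -64.2 z 0.0326 px 141.0 229.0 vmax 243
top [ 0.4668 -0.2211] 81.9 43.6 ang 59.7 z 0.0325 px 397.0 282.0 vmax 298
top [0.4356 0.365 ] 84.7 42.7 ang -83.3 z 0.0326 px 135.0 292.0 vmax 302
```

View pics/l1.png

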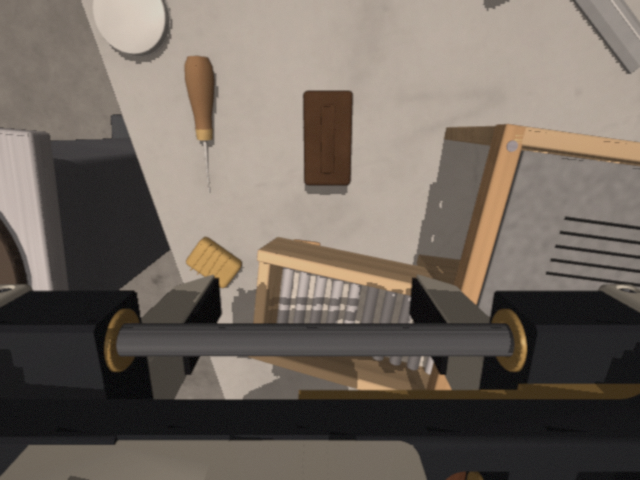

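Weight at wrist (328,138), which is (0.449,0.180), angle −85°. Moving over it and down.

```bash
python3 -c "
from h import *
plan(.449,.180,.10,5)
plan(.449,.180,.012,5)"
```

```text
pos [0.4479 0.1101 0.2137] jawang 4.9 q7 -0.16 w 0.998 F [ 0.2 -0.4  0.3] t 13.95 | delta cm [ 6.91  0.91 11.38] dist 13.3 turn -0.1
pos [0.4479 0.1101 0.2137] jawang 4.9 q7 -0.16 w 0.998 F [ 0.2 -0.4  0.3] t 13.95 | delta cm [ 6.88  1.07 20.18] dist 21.3 turn -0.1
```

arm_command:
  deltas:
    - {"xyz":[3.5,0.5,1],"turn":0,"jaw":0}
    - {"xyz":[6.5,0.9,3],"turn":0,"jaw":0}
    - {"xyz":[6.9,0.9,6.5],"turn":0,"jaw":0}
    - {"xyz":[6.9,0.9,10],"turn":0,"jaw":0}
    - {"xyz":[6.9,0.9,10],"turn":0,"jaw":0}

```text
clock: 14.37
position: [0.4457, 0.1791, 0.1091]
ee_rot: [-2.108, -2.305, 0.029]
force: [-1.7, -0.2, -0.2]
width: 1.001
```

```bash
python3 -c "
from h import *
plan(.449,.180,.012,5)
d=get_image('wrist');cv2.imwrite('pics/l2.png',d['frame'][:,:,::-1])"
```

```text
pos [0.4457 0.1791 0.1091] jawang 5.1 q7 -0.21 w 1.001 F [-1.7 -0.2 -0.2] t 14.37 | delta cm [0.05 0.58 9.7 ] dist 9.7 turn 0.1
```

View pics/l2.png

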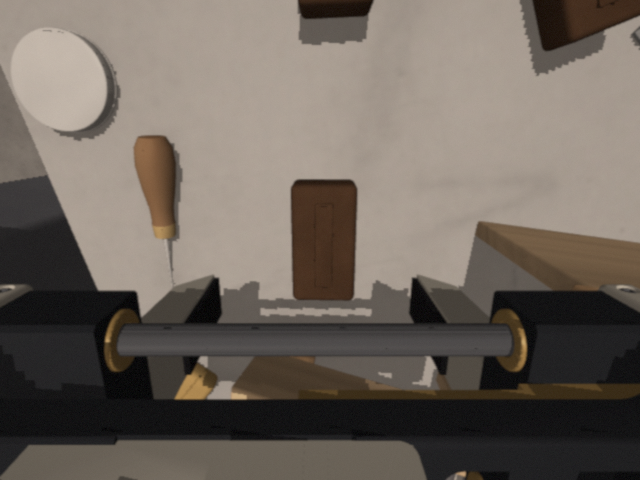

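```bash
python3 -c "
from h import *
print(R.from_rotvec(observe()['ee_rot']).as_matrix().round(3))"; python3 wl.py l3
```

```text
[[-0.087  0.996 -0.023]
 [ 0.996  0.087 -0.001]
 [ 0.001 -0.023 -1.   ]]
pos [0.4471 0.1789 0.1119] jawang 5.0 q7 -0.21 w 1.001 F [-0.3 -1.2  1.4] t 14.42 | delta cm [-0.01  0.32  1.18] dist 1.2 turn -0.0
wrist [0.4487 0.1822] 83.8 42.7 ang -84.9 z 0.0325 px 321.0 238.0 vmax 297
top [0.5793 0.3609] 82.0 45.3 ang -63.2 z 0.0325 px 135.0 230.0 vmax 243
top [ 0.4669 -0.2211] 81.8 43.9 ang 59.0 z 0.0326 px 397.0 282.0 vmax 298
top [0.4348 0.3713] 71.9 43.2 ang -82.7 z 0.0326 px 132.0 292.0 vmax 302
```

```bash
python3 -c "
from h import *
plan(.449,.1815,.012,5)"
```

```text
pos [0.4499 0.1795 0.1151] jawang 4.9 q7 -0.22 w 0.999 F [ 0.3 -0.3 -0.1] t 14.52 | delta cm [ 0.17  0.1  10.31] dist 10.3 turn -0.1
```

arm_command:
  deltas:
    - {"xyz":[0.2,0.1,2.5],"turn":0,"jaw":0}
    - {"xyz":[0.2,0.1,5],"turn":0,"jaw":0}
    - {"xyz":[0.2,0.1,7],"turn":0,"jaw":0}
    - {"xyz":[0.2,0.1,8.5],"turn":0,"jaw":0}
    - {"xyz":[0.2,0.1,8.7],"turn":0,"jaw":0}

```text
clock: 14.93
position: [0.4498, 0.1817, 0.0283]
ee_rot: [-2.115, -2.303, 0.015]
force: [-0.1, -0.7, 0.2]
width: 1.001
```

```bash
python3 -c "
from h import *
plan(.449,.1815,.012,5)"
```

```text
pos [0.4498 0.1817 0.0283] jawang 4.9 q7 -0.15 w 1.001 F [-0.1 -0.7  0.2] t 14.93 | delta cm [-0.02 -0.05  1.63] dist 1.6 turn -0.1
```

arm_command:
  deltas:
    - {"xyz":[0,0,1],"turn":0,"jaw":0}
    - {"xyz":[0,0,1.6],"turn":0,"jaw":60}
    - {"xyz":[0,0,1.6],"turn":0,"jaw":160}
    - {"xyz":[0,0,1.6],"turn":0,"jaw":255}
    - {"xyz":[0,0,1.6],"turn":0,"jaw":255}
  force: 30

```text
clock: 15.35
position: [0.4499, 0.1819, 0.0129]
ee_rot: [-2.115, -2.303, 0.013]
force: [-0.3, -0.2, -0.0]
width: 0.758
```

arm_command:
  deltas:
    - {"xyz":[0,0,0],"turn":0,"jaw":255}
    - {"xyz":[0,0,0],"turn":0,"jaw":255}
    - {"xyz":[0,0,0],"turn":0,"jaw":255}
    - {"xyz":[0,0,0],"turn":0,"jaw":255}

```text
clock: 15.68
position: [0.4498, 0.182, 0.0131]
ee_rot: [-2.115, -2.303, 0.013]
force: [-1.0, -0.5, 5.1]
width: 0.491
```

arm_command:
  deltas:
    - {"xyz":[0,0,0],"turn":0,"jaw":255}
    - {"xyz":[0,0,-3],"turn":0,"jaw":255}
    - {"xyz":[0,0,-7],"turn":0,"jaw":255}
    - {"xyz":[0,0,-11],"turn":0,"jaw":255}
    - {"xyz":[0,0,-15],"turn":0,"jaw":255}
  force: 35

```text
clock: 16.1
position: [0.4514, 0.1808, 0.1642]
ee_rot: [-2.115, -2.303, 0.017]
force: [0.9, 0.6, -3.7]
width: 0.484
```

```bash
python3 -c "
from h import *
plan(.60,.05,.20,-2.5)
d=get_image('wrist');cv2.imwrite('pics/n1.png',d['frame'][:,:,::-1])"
```

```text
pos [0.4514 0.1808 0.1642] jawang 4.9 q7 -0.25 w 0.484 F [ 0.9  0.6 -3.7] t 16.1 | delta cm [-14.28  13.63  -3.87] dist 20.1 turn 7.4
```

View pics/n1.png

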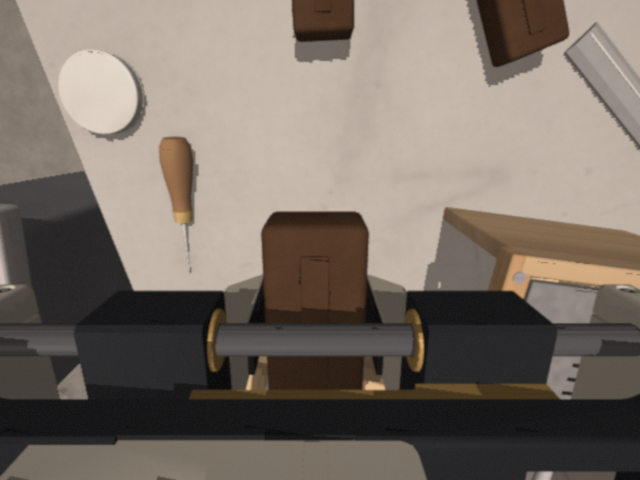

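Grasped and lifted; the weight's front edge is at row 213. Moving toward the bay.

arm_command:
  deltas:
    - {"xyz":[-2,2,-3],"turn":3,"jaw":255}
    - {"xyz":[-5,4.5,-4],"turn":6,"jaw":255}
    - {"xyz":[-8,7,-4],"turn":7.4,"jaw":255}
    - {"xyz":[-11,10,-4],"turn":7.4,"jaw":255}
    - {"xyz":[-14,13,-4],"turn":7.4,"jaw":255}

```text
clock: 16.57
position: [0.5954, 0.054, 0.209]
ee_rot: [-2.261, -2.163, 0.002]
force: [0.0, 1.7, -4.2]
width: 0.486
```

```bash
python3 -c "
from h import *
plan(.642,.006,.20,-2.5)"
```

```text
pos [0.5954 0.054  0.209 ] jawang -2.5 q7 -0.02 w 0.486 F [ 0.   1.7 -4.2] t 16.57 | delta cm [-4.6   4.87  0.81] dist 6.8 turn -0.0
```

arm_command:
  deltas:
    - {"xyz":[-1.5,1.6,0],"turn":0,"jaw":255}
    - {"xyz":[-3,3.2,0],"turn":0,"jaw":255}
    - {"xyz":[-4.6,4.8,0],"turn":0,"jaw":255}
    - {"xyz":[-4.6,4.8,0],"turn":0,"jaw":255}
    - {"xyz":[-4.6,4.8,0],"turn":0,"jaw":255}

```text
clock: 16.98
position: [0.6412, 0.0043, 0.2068]
ee_rot: [-2.264, -2.16, 0.005]
force: [0.0, 0.5, -3.7]
width: 0.487
```

```bash
cat > held.py <<'E'
from h import *
import sys
d0=get_image('wrist');d=get_image('wrist');o=observe()
Rm=R.from_rotvec(o['ee_rot']).as_matrix()
C=cloud(d); T=(C-o['position'])@Rm*1000   # tool coords mm
hsv=cv2.cvtColor(d['frame'],cv2.COLOR_RGB2HSV)
m=(T[...,0]>15)&(T[...,0]<70)&(abs(T[...,1])<35)&(T[...,2]>-45)&(T[...,2]<-5)&(hsv[...,0]<25)&(hsv[...,1]>70)
P=T[m]; zt=np.median(P[:,2]); Q=P[abs(P[:,2]-zt)<3]
print("held: top z",zt.round(1),"front edge x",np.percentile(Q[:,0],[95,98,99.5]).round(1),"y range",np.percentile(Q[:,1],[1,99]).round(1),"tilt",Rm[:2,2].round(3))
fr=Q[Q[:,0]>25]; cs=[np.percentile(fr[abs(fr[:,1]-y)<2][:,0],97) for y in(-12,0,12)]; print("edge at y -12,0,12:",np.round(cs,1))
plan(*[float(a) for a in sys.argv[2:6]])
cv2.imwrite('pics/'+sys.argv[1]+'.png',d['frame'][:,:,::-1])
E
python3 held.py n2 .642 .006 .10 -2.5
```

```text
held: top z -18.7 front edge x [39.2 39.8 40.2] y range [-21.8  20.4] tilt [-0.011  0.009]
edge at y -12,0,12: [39.8 39.8 40. ]
pos [0.6405 0.0067 0.2072] jawang -2.5 q7 0.08 w 0.486 F [ 0.6  0.4 -4.6] t 17.08 | delta cm [-0.15  0.28 10.71] dist 10.7 turn -0.0
```

View pics/n2.png

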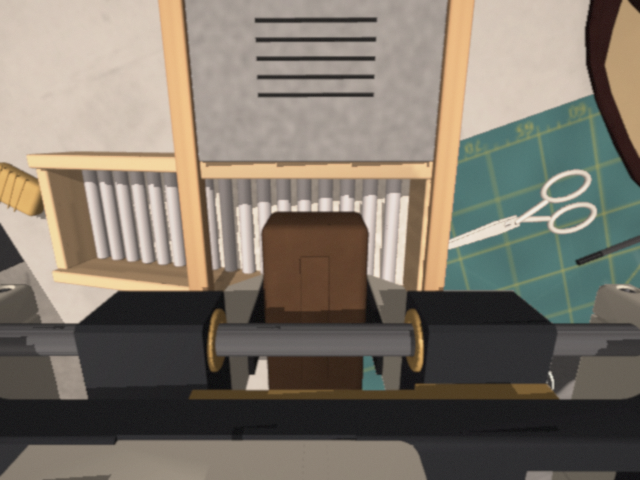

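arm_command:
  deltas:
    - {"xyz":[0.1,0.1,2],"turn":0,"jaw":255}
    - {"xyz":[0.1,0.1,4],"turn":0,"jaw":255}
    - {"xyz":[0.1,0.2,5.5],"turn":0,"jaw":255}
    - {"xyz":[0.1,0.2,6],"turn":0,"jaw":255}
    - {"xyz":[0.1,0.2,6],"turn":0,"jaw":255}

```text
clock: 17.5
position: [0.6404, 0.0095, 0.1458]
ee_rot: [-2.256, -2.162, 0.007]
force: [-0.2, -0.1, -3.9]
width: 0.485
```

```bash
python3 held.py n3 .642 .0075 .10 -2.5
```

```text
held: top z -18.1 front edge x [40.3 40.9 41.4] y range [-22.8  19.7] tilt [-0.011  0.009]
edge at y -12,0,12: [40.8 41.  41. ]
pos [0.642  0.0087 0.1479] jawang -2.5 q7 0.11 w 0.485 F [ 0.2 -0.4 -4.1] t 17.6 | delta cm [-0.16  0.06  4.79] dist 4.8 turn 0.0
```

View pics/n3.png

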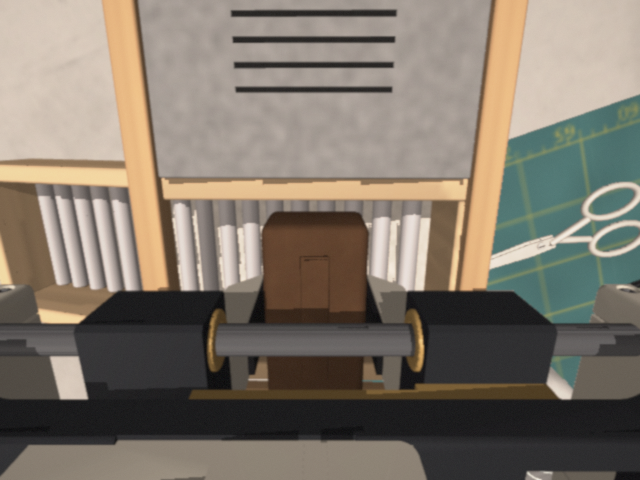

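Run:
```python
from h import *
d=get_image('wrist')
for u in(200,240,400,430):
    col=cloud(d)[150:240,u]; 
    # find last row of high z wall
    k=[i for i in range(90) if col[i,2]>.125]; i=k[-1]; print(u,150+i,col[i].round(4),col[i+1].round(4),"mag y",(col[i,:2]-np.array([.6392,.0063]))@np.array([.0438,.999]))
plan(.642,.0075,.10,-2.5)
```

```text
200 198 [0.5846 0.0563 0.1274] [0.5613 0.0445 0.0597] mag y 0.04758111324137086
240 198 [0.6049 0.0554 0.127 ] [0.5877 0.0421 0.0524] mag y 0.04757585793492725
400 199 [0.6861 0.0515 0.1266] [0.6965 0.0419 0.0796] mag y 0.04724477513446882
430 199 [0.7011 0.051  0.1273] [0.7143 0.042  0.084 ] mag y 0.04740088134864382
pos [0.6424 0.0085 0.1483] jawang -2.5 q7 0.11 w 0.485 F [ 0.8  0.2 -3.6] t 17.65 | delta cm [-0.14  0.02  4.83] dist 4.8 turn 0.0
```

The wall measures mag y +47.5, which confirms the lane centre. Lowering to just above contact.

arm_command:
  deltas:
    - {"xyz":[-0.1,0,1.5],"turn":0,"jaw":255}
    - {"xyz":[-0.1,0,3],"turn":0,"jaw":255}
    - {"xyz":[-0.1,0,4],"turn":0,"jaw":255}
    - {"xyz":[-0.1,0,4.5],"turn":0,"jaw":255}
    - {"xyz":[-0.1,0,4.6],"turn":0,"jaw":255}

```text
clock: 18.07
position: [0.6415, 0.0081, 0.1019]
ee_rot: [-2.259, -2.163, 0.003]
force: [-1.0, -0.3, -4.2]
width: 0.488
```

```bash
python3 held.py n4 .642 .0075 .10 -2.5
```

```text
held: top z -19.7 front edge x [39.6 40.5 46.3] y range [-22.2  20. ] tilt [-0.009  0.009]
edge at y -12,0,12: [40.3 40.3 40.7]
pos [0.6422 0.0079 0.1028] jawang -2.5 q7 0.13 w 0.489 F [-0.7 -0.4 -4.1] t 18.17 | delta cm [-0.04 -0.01  0.28] dist 0.3 turn 0.0
```

View pics/n4.png

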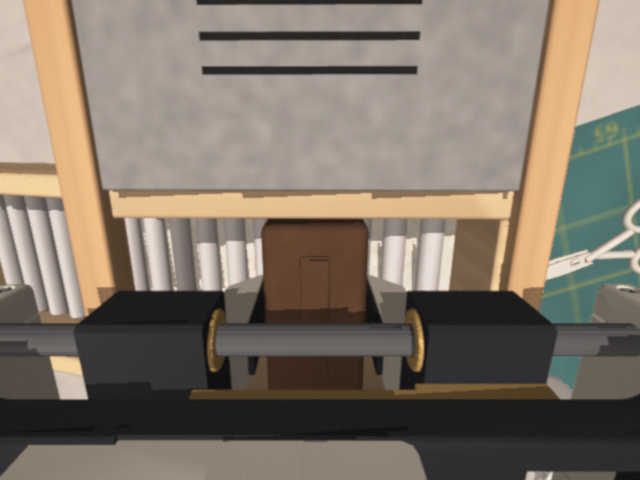

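arm_command:
  deltas:
    - {"xyz":[0,0,0.2],"turn":0,"jaw":255}
    - {"xyz":[0,0,0.25],"turn":0,"jaw":180}
    - {"xyz":[0,0,0.25],"turn":0,"jaw":110}
    - {"xyz":[0,0,0.25],"turn":0,"jaw":100}
    - {"xyz":[0,0,0.25],"turn":0,"jaw":100}

```text
clock: 18.58
position: [0.6425, 0.0079, 0.1009]
ee_rot: [-2.26, -2.164, -0.0]
force: [-0.4, -0.7, -0.4]
width: 0.598
```

```bash
python3 -c "
from h import *
plan(.642,.0075,.10,-2.5)
d=get_image('wrist');cv2.imwrite('pics/n5.png',d['frame'][:,:,::-1])"
```

```text
pos [0.6425 0.0079 0.1009] jawang -2.5 q7 0.13 w 0.598 F [-0.4 -0.7 -0.4] t 18.58 | delta cm [-0.04 -0.05  0.09] dist 0.1 turn 0.0
```

View pics/n5.png

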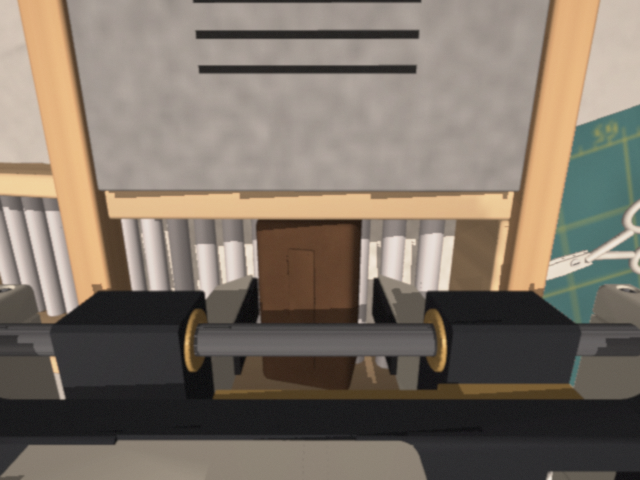

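The weight has dropped onto the rollers and rests at the downhill finger. Lifting to let it run.

arm_command:
  deltas:
    - {"xyz":[0,0,-1.5],"turn":0,"jaw":60}
    - {"xyz":[0,0,-4],"turn":0,"jaw":0}
    - {"xyz":[0,0,-8],"turn":0,"jaw":0}
    - {"xyz":[0,0,-12],"turn":0,"jaw":0}
    - {"xyz":[2,0,-12],"turn":0,"jaw":0}

```text
clock: 19.05
position: [0.6484, 0.0209, 0.2301]
ee_rot: [-2.275, -2.164, -0.013]
force: [0.9, -2.2, 0.2]
width: 0.922
```

```bash
python3 -c "
from h import *
plan(.55,.29,.2,26.5)
d=get_image('wrist');cv2.imwrite('pics/n6.png',d['frame'][:,:,::-1])
d=get_image('scene');cv2.imwrite('pics/n7.png',cv2.resize(d['frame'][140:310,170:450,::-1],None,fx=2.8,fy=2.8))"
```

```text
pos [0.6484 0.0209 0.2301] jawang -2.9 q7 0.05 w 0.922 F [ 0.9 -2.2  0.2] t 19.05 | delta cm [ 26.36 -11.2    3.15] dist 28.8 turn -29.4
```

View pics/n6.png

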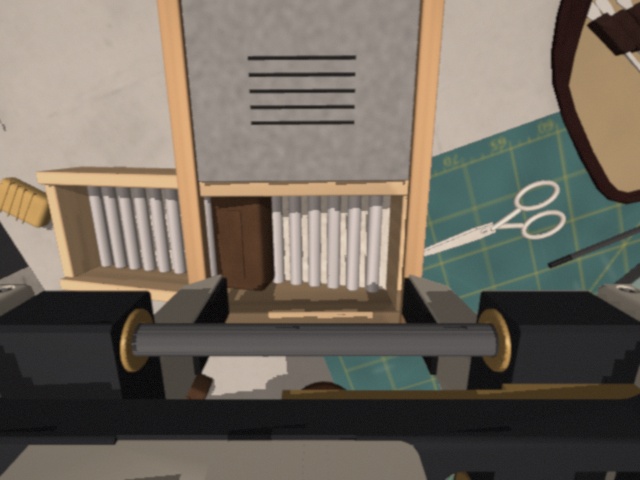

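View pics/n7.png

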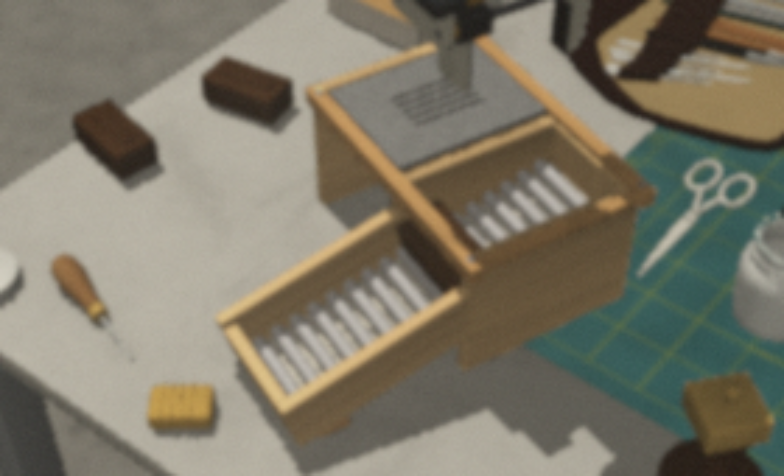

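The weight is running down under the crossbar. On to the next weight at (0.580,0.361).

arm_command:
  deltas:
    - {"xyz":[3.7,-1.6,0],"turn":-6,"jaw":0}
    - {"xyz":[7.4,-3.2,0],"turn":-12,"jaw":0}
    - {"xyz":[11,-4.8,0],"turn":-18,"jaw":0}
    - {"xyz":[14.7,-6.4,0],"turn":-24,"jaw":0}
    - {"xyz":[18.4,-8,0],"turn":-29,"jaw":0}

```text
clock: 19.57
position: [0.572, 0.2176, 0.2248]
ee_rot: [-1.636, -2.67, -0.01]
force: [1.3, 0.3, 0.9]
width: 1.0
```

```bash
python3 wl.py p1; python3 -c "
from h import *
plan(.55,.29,.2,26.5)
d=get_image('scene');cv2.imwrite('pics/n8.png',cv2.resize(d['frame'][140:310,170:450,::-1],None,fx=2.8,fy=2.8))"
```

```text
pos [0.572  0.2176 0.2248] jawang 27.0 q7 0.16 w 1.0 F [1.3 0.3 0.9] t 19.57 | delta cm [  1.95 -12.63  12.5 ] dist 17.9 turn 22.0
wrist [0.5806 0.365 ] 82.5 44.2 ang -63.1 z 0.0327 px 397.0 73.0 vmax 123
top [ 0.4668 -0.221 ] 81.8 43.3 ang 59.4 z 0.0321 px 397.0 282.0 vmax 298
pos [0.5694 0.2251 0.2244] jawang 27.5 q7 0.16 w 0.998 F [-0.2  1.2 -0.4] t 19.67 | delta cm [6.61 1.28 2.56] dist 7.2 turn 1.0
```

View pics/n8.png

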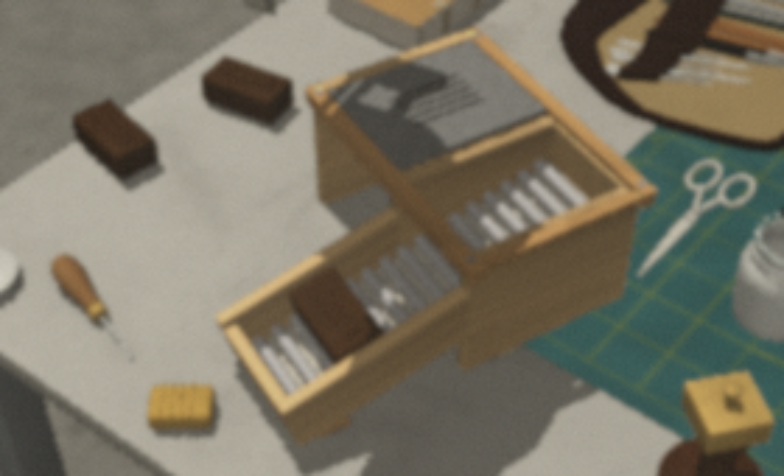

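View pics/p1.png

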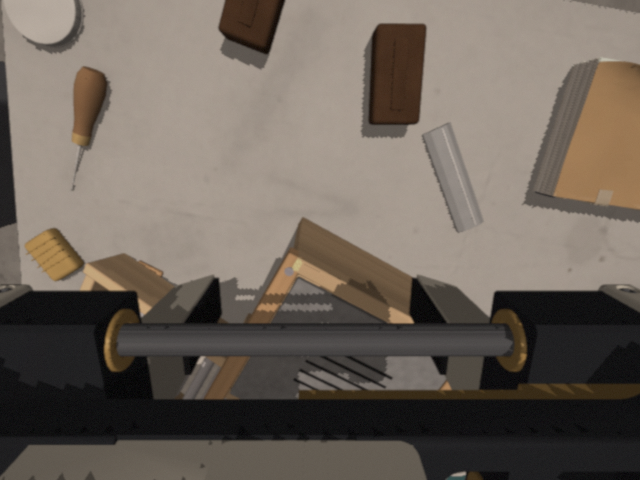

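Weight 1 is rolling down the lane cleanly. The next weight is at wrist (397,73), which is (0.581,0.365). Approaching.

```bash
python3 -c "
from h import *
plan(.565,.335,.12,27)"
```

```text
pos [0.5711 0.2208 0.2245] jawang 27.1 q7 0.16 w 0.998 F [-0.1 -0.6  0.2] t 19.72 | delta cm [10.3   4.66 10.6 ] dist 15.5 turn 0.1
```

arm_command:
  deltas:
    - {"xyz":[2.5,1.2,2],"turn":0,"jaw":0}
    - {"xyz":[5,2.4,4],"turn":0,"jaw":0}
    - {"xyz":[7.5,3.6,6],"turn":0,"jaw":0}
    - {"xyz":[10,4.6,8],"turn":0,"jaw":0}
    - {"xyz":[10,4.6,9],"turn":0,"jaw":0}

```text
clock: 20.13
position: [0.5632, 0.3365, 0.1321]
ee_rot: [-1.624, -2.671, -0.008]
force: [-1.0, 1.1, -0.3]
width: 1.002
```

arm_command:
  deltas:
    - {"xyz":[0,0,0],"turn":0,"jaw":0}
    - {"xyz":[0,0,0],"turn":0,"jaw":0}

```text
clock: 20.3
position: [0.5627, 0.335, 0.1304]
ee_rot: [-1.625, -2.67, -0.003]
force: [-0.8, -0.7, 0.2]
width: 1.001
```

```bash
python3 wl.py p2; python3 -c "
from h import *
plan(.5806,.365,.06,27)"
```

```text
pos [0.5627 0.335  0.1304] jawang 27.4 q7 0.02 w 1.001 F [-0.8 -0.7  0.2] t 20.3 | delta cm [ -8.72 -17.16   3.03] dist 19.5 turn 22.4
wrist [0.4395 0.3702] 83.0 46.1 ang -82.7 z 0.0325 px 179.0 113.0 vmax 182
wrist [0.5805 0.3669] 83.8 43.5 ang -63.2 z 0.0326 px 357.0 211.0 vmax 268
top [ 0.4669 -0.2211] 82.0 43.6 ang 59.4 z 0.0325 px 397.0 282.0 vmax 298
pos [0.5643 0.3346 0.1326] jawang 27.3 q7 0.02 w 1.0 F [ 0.8 -1.1 -0.1] t 20.4 | delta cm [1.85 2.87 7.28] dist 8.0 turn 0.3
```

View pics/p2.png

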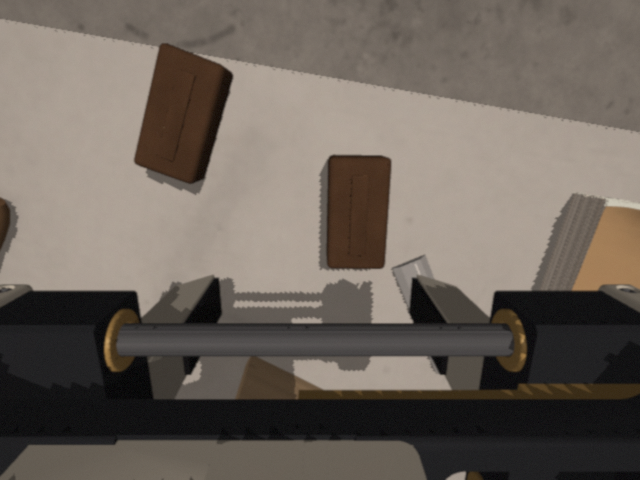

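```bash
python3 -c "
from h import *
plan(.5805,.3665,.013,26.8)"
```

```text
pos [0.5643 0.3346 0.1326] jawang 27.3 q7 0.02 w 1.0 F [ 0.8 -1.1 -0.1] t 20.4 | delta cm [ 1.91  2.95 11.98] dist 12.5 turn 0.5
```

arm_command:
  deltas:
    - {"xyz":[1,1.5,1.5],"turn":0.5,"jaw":0}
    - {"xyz":[1.9,2.9,3],"turn":0.5,"jaw":0}
    - {"xyz":[1.9,2.9,6],"turn":0.5,"jaw":0}
    - {"xyz":[1.9,2.9,9],"turn":0.5,"jaw":0}
    - {"xyz":[1.9,2.9,10.2],"turn":0.5,"jaw":0}

```text
clock: 20.82
position: [0.5798, 0.3637, 0.0283]
ee_rot: [-1.641, -2.661, -0.003]
force: [-1.8, -1.4, 0.5]
width: 0.998
```

```bash
python3 -c "
from h import *
plan(.5805,.3665,.013,26.8)"
```

```text
pos [0.5798 0.3637 0.0283] jawang 26.7 q7 0.02 w 0.998 F [-1.8 -1.4  0.5] t 20.82 | delta cm [0.2  0.2  1.53] dist 1.6 turn -0.1
```

arm_command:
  deltas:
    - {"xyz":[0.2,0.1,0.8],"turn":0,"jaw":0}
    - {"xyz":[0.2,0.2,1.5],"turn":0,"jaw":60}
    - {"xyz":[0.2,0.2,1.5],"turn":0,"jaw":160}
    - {"xyz":[0.2,0.2,1.5],"turn":0,"jaw":255}
    - {"xyz":[0.2,0.2,1.5],"turn":0,"jaw":255}
  force: 35

```text
clock: 21.23
position: [0.5815, 0.367, 0.0149]
ee_rot: [-1.642, -2.662, -0.006]
force: [1.0, 0.7, 0.0]
width: 0.758
```

arm_command:
  deltas:
    - {"xyz":[0,0,0],"turn":0,"jaw":255}
    - {"xyz":[0,0,0],"turn":0,"jaw":255}
    - {"xyz":[0,0,0],"turn":0,"jaw":255}
    - {"xyz":[0,0,0],"turn":0,"jaw":255}
    - {"xyz":[0,0,0],"turn":0,"jaw":255}

```text
clock: 21.65
position: [0.5816, 0.3671, 0.0154]
ee_rot: [-1.642, -2.662, -0.007]
force: [-0.9, 0.1, 5.2]
width: 0.489
```

arm_command:
  deltas:
    - {"xyz":[0,0,-1],"turn":0,"jaw":255}
    - {"xyz":[0,0,-4],"turn":0,"jaw":255}
    - {"xyz":[0,0,-8],"turn":0,"jaw":255}
    - {"xyz":[0,0,-12],"turn":0,"jaw":255}
    - {"xyz":[0,0,-16],"turn":0,"jaw":255}

```text
clock: 22.07
position: [0.5825, 0.3646, 0.1769]
ee_rot: [-1.642, -2.661, -0.004]
force: [0.9, 0.6, -5.0]
width: 0.484
```

```bash
python3 -c "
from h import *
plan(.642,.0075,.21,-2.5)"
```

```text
pos [0.5825 0.3646 0.1769] jawang 26.6 q7 -0.02 w 0.484 F [ 0.9  0.6 -5. ] t 22.07 | delta cm [-34.54 -10.71  -3.73] dist 36.4 turn 29.1
```

arm_command:
  deltas:
    - {"xyz":[-3,-0.8,-2],"turn":6,"jaw":255}
    - {"xyz":[-6.5,-2,-3.5],"turn":12,"jaw":255}
    - {"xyz":[-10,-3,-3.5],"turn":18,"jaw":255}
    - {"xyz":[-13.5,-4,-3.5],"turn":24,"jaw":255}
    - {"xyz":[-17,-5,-3.5],"turn":29,"jaw":255}

```text
clock: 22.48
position: [0.614, 0.1882, 0.2104]
ee_rot: [-2.261, -2.159, 0.002]
force: [1.6, -1.0, -4.9]
width: 0.487
```

```bash
python3 -c "
from h import *
plan(.642,.0075,.21,-2.5)"
```

```text
pos [0.614  0.1882 0.2104] jawang -2.6 q7 -0.22 w 0.487 F [ 1.6 -1.  -4.9] t 22.48 | delta cm [-17.92   3.63  -0.18] dist 18.3 turn -0.1
```

arm_command:
  deltas:
    - {"xyz":[-4,0.8,0],"turn":0,"jaw":255}
    - {"xyz":[-8,1.6,0],"turn":0,"jaw":255}
    - {"xyz":[-12,2.4,0],"turn":0,"jaw":255}
    - {"xyz":[-16,3.2,0],"turn":0,"jaw":255}
    - {"xyz":[-17.5,3.6,0],"turn":0,"jaw":255}

```text
clock: 22.9
position: [0.6414, 0.003, 0.2088]
ee_rot: [-2.272, -2.152, 0.006]
force: [-0.1, -1.7, -4.0]
width: 0.484
```

arm_command:
  deltas:
    - {"xyz":[0,0,0],"turn":0,"jaw":255}
    - {"xyz":[0,0,0],"turn":0,"jaw":255}

```text
clock: 23.07
position: [0.6407, -0.0, 0.2089]
ee_rot: [-2.277, -2.147, 0.009]
force: [-0.1, 0.1, -4.4]
width: 0.487
```

```bash
python3 held.py q1 .642 .007 .15 -2.5
```

```text
held: top z -16.6 front edge x [38.8 39.4 39.7] y range [-21.9  20.3] tilt [-0.012  0.007]
edge at y -12,0,12: [39.3 39.4 39.5]
pos [0.6409 0.0047 0.2086] jawang -3.0 q7 0.08 w 0.486 F [-0.1  0.7 -4. ] t 23.17 | delta cm [0.2  0.17 5.86] dist 5.9 turn -0.5
```

View pics/q1.png

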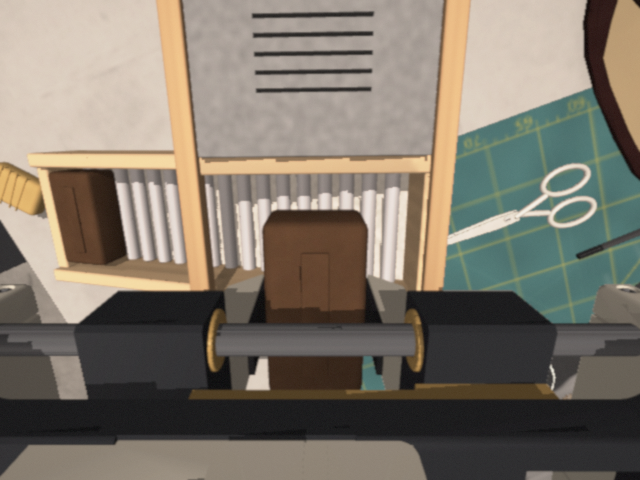

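Weight 1 sits at the stop (wrist (88,215)). Weight 2 is in hand. Lowering in two steps.

arm_command:
  deltas:
    - {"xyz":[0.3,0.2,2],"turn":-0.5,"jaw":255}
    - {"xyz":[0.3,0.2,4],"turn":-0.5,"jaw":255}
    - {"xyz":[0.3,0.2,5.5],"turn":-0.5,"jaw":255}
    - {"xyz":[0.3,0.2,5.9],"turn":-0.5,"jaw":255}
    - {"xyz":[0.3,0.2,5.9],"turn":-0.5,"jaw":255}

```text
clock: 23.58
position: [0.6413, 0.0104, 0.1483]
ee_rot: [-2.255, -2.164, 0.009]
force: [0.5, 0.9, -4.4]
width: 0.488
```

```bash
python3 held.py q2 .642 .008 .104 -2.5
```

```text
held: top z -15.7 front edge x [41.  41.6 42. ] y range [-22.6  19.9] tilt [-0.011  0.008]
edge at y -12,0,12: [41.8 41.7 41.6]
pos [0.6428 0.0093 0.1504] jawang -2.4 q7 0.1 w 0.483 F [-0.   0.9 -3. ] t 23.68 | delta cm [-0.16 -0.02  4.64] dist 4.6 turn 0.1
```

arm_command:
  deltas:
    - {"xyz":[-0.2,0,1.5],"turn":0,"jaw":255}
    - {"xyz":[-0.2,0,3],"turn":0,"jaw":255}
    - {"xyz":[-0.2,0,4],"turn":0,"jaw":255}
    - {"xyz":[-0.2,0,4.6],"turn":0,"jaw":255}
    - {"xyz":[-0.2,0,4.6],"turn":0,"jaw":255}

```text
clock: 24.1
position: [0.6417, 0.0079, 0.1037]
ee_rot: [-2.257, -2.164, 0.006]
force: [0.9, 0.6, -4.3]
width: 0.486
```

```bash
python3 held.py q3 .642 .0075 .103 -2.5
```

```text
held: top z -17.2 front edge x [39.9 40.7 41.4] y range [-22.1  20. ] tilt [-0.011  0.008]
edge at y -12,0,12: [40.6 40.6 40.6]
pos [0.6426 0.0077 0.105 ] jawang -2.4 q7 0.13 w 0.487 F [ 0.1 -0.5 -4.7] t 24.2 | delta cm [-0.02 -0.06  0.2 ] dist 0.2 turn 0.1
```

View pics/q3.png

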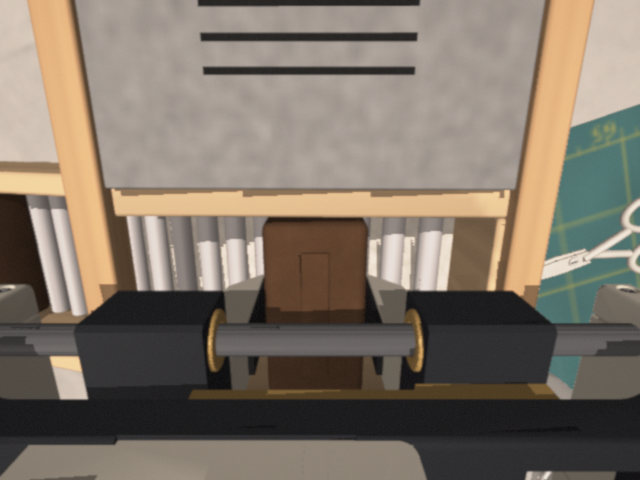

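The weight is inside the bay opening. Lower a touch and release.

arm_command:
  deltas:
    - {"xyz":[0,0,0.2],"turn":0,"jaw":255}
    - {"xyz":[0,0,0.25],"turn":0,"jaw":180}
    - {"xyz":[0,0,0.25],"turn":0,"jaw":110}
    - {"xyz":[0,0,0.25],"turn":0,"jaw":100}
    - {"xyz":[0,0,0.25],"turn":0,"jaw":90}

```text
clock: 24.62
position: [0.643, 0.0076, 0.1031]
ee_rot: [-2.259, -2.165, 0.003]
force: [0.1, 0.5, -1.5]
width: 0.628
```

arm_command:
  deltas:
    - {"xyz":[0,0,-1.5],"turn":0,"jaw":60}
    - {"xyz":[0,0,-4],"turn":0,"jaw":0}
    - {"xyz":[0,0,-8],"turn":0,"jaw":0}
    - {"xyz":[0,0,-12],"turn":0,"jaw":0}
    - {"xyz":[2,-0.5,-12],"turn":0,"jaw":0}

```text
clock: 25.03
position: [0.6446, 0.021, 0.2325]
ee_rot: [-2.274, -2.165, -0.011]
force: [1.0, -1.8, 0.8]
width: 0.957
```

```bash
python3 -c "
from h import *
plan(.44,.29,.24,7)
d=get_image('wrist');cv2.imwrite('pics/q4.png',d['frame'][:,:,::-1])"
```

```text
pos [0.6446 0.021  0.2325] jawang -2.8 q7 0.04 w 0.957 F [ 1.  -1.8  0.8] t 25.03 | delta cm [ 25.86 -21.76  -0.68] dist 33.8 turn -9.8
```

View pics/q4.png

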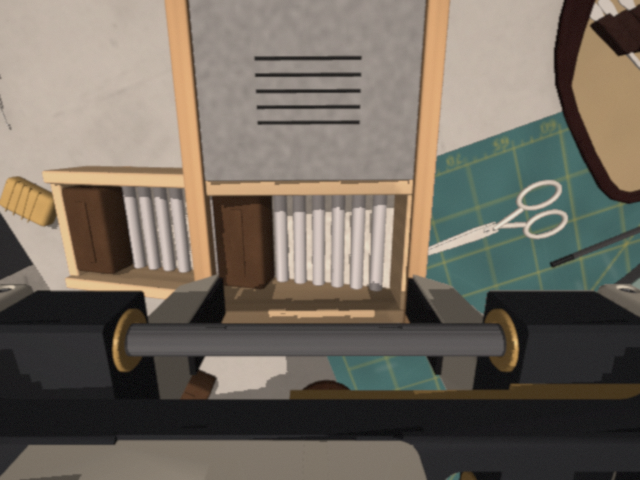

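Weight 2 is running down. On to the third at about (0.438,0.368).

arm_command:
  deltas:
    - {"xyz":[3.1,-2.6,0],"turn":-3,"jaw":0}
    - {"xyz":[6.2,-5.2,0],"turn":-6,"jaw":0}
    - {"xyz":[9.3,-7.8,0],"turn":-9,"jaw":0}
    - {"xyz":[12.4,-10.4,0],"turn":-10,"jaw":0}
    - {"xyz":[15.5,-13,0],"turn":-10,"jaw":0}

```text
clock: 25.5
position: [0.5179, 0.191, 0.2304]
ee_rot: [-2.063, -2.359, -0.012]
force: [0.4, 0.9, 0.9]
width: 0.998
```

```bash
python3 -c "
from h import *
plan(.435,.32,.14,7)"
```

```text
pos [0.5179 0.191  0.2304] jawang 7.7 q7 -0.17 w 0.998 F [0.4 0.9 0.9] t 25.5 | delta cm [13.79 -6.5   9.18] dist 17.8 turn 0.7
```

arm_command:
  deltas:
    - {"xyz":[3.5,-1.6,0],"turn":0.7,"jaw":0}
    - {"xyz":[7,-3.2,1],"turn":0.7,"jaw":0}
    - {"xyz":[10.5,-4.9,4],"turn":0.7,"jaw":0}
    - {"xyz":[13.5,-6.5,6.5],"turn":0.7,"jaw":0}
    - {"xyz":[13.8,-6.5,9],"turn":0.7,"jaw":0}

```text
clock: 25.92
position: [0.4315, 0.3256, 0.1416]
ee_rot: [-2.067, -2.352, -0.016]
force: [0.5, 0.6, 0.6]
width: 0.999
```

arm_command:
  deltas:
    - {"xyz":[0,0,0],"turn":0,"jaw":0}
    - {"xyz":[0,0,0],"turn":0,"jaw":0}

```text
clock: 26.08
position: [0.4301, 0.3258, 0.1407]
ee_rot: [-2.064, -2.354, -0.011]
force: [0.6, -0.8, 0.0]
width: 0.999
```

```bash
python3 wl.py r1; python3 -c "
from h import *
plan(.438,.369,.013,7)"
```

```text
pos [0.4301 0.3258 0.1407] jawang 7.5 q7 -0.45 w 0.999 F [ 0.6 -0.8  0. ] t 26.08 | delta cm [-14.87   0.06   3.88] dist 15.4 turn 2.5
wrist [0.4364 0.3701] 82.2 43.1 ang -82.8 z 0.0326 px 332.0 178.0 vmax 234
top [ 0.4669 -0.221 ] 81.8 43.4 ang 59.4 z 0.0325 px 397.0 282.0 vmax 298
pos [0.4331 0.3248 0.1429] jawang 7.3 q7 -0.45 w 0.999 F [ 1.2 -0.6  0.3] t 26.18 | delta cm [ 4.13  1.02 13.06] dist 13.7 turn 0.3
```

View pics/r1.png

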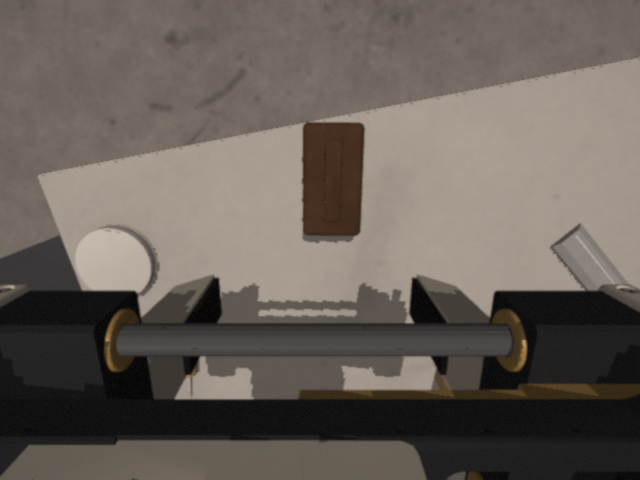

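arm_command:
  deltas:
    - {"xyz":[2,0.4,1.5],"turn":0.3,"jaw":0}
    - {"xyz":[4.2,0.8,3.5],"turn":0.3,"jaw":0}
    - {"xyz":[4.2,0.8,7],"turn":0.3,"jaw":0}
    - {"xyz":[4.2,0.8,10],"turn":0.3,"jaw":0}
    - {"xyz":[4.2,0.8,11.2],"turn":0.3,"jaw":0}

```text
clock: 26.6
position: [0.4365, 0.3675, 0.0301]
ee_rot: [-2.079, -2.344, -0.016]
force: [-0.6, 0.1, 1.0]
width: 0.998
```

```bash
python3 -c "
from h import *
plan(.4364,.3705,.013,7.2)"
```

```text
pos [0.4365 0.3675 0.0301] jawang 6.9 q7 -0.45 w 0.998 F [-0.6  0.1  1. ] t 26.6 | delta cm [0.28 0.02 1.71] dist 1.7 turn -0.3
```

arm_command:
  deltas:
    - {"xyz":[0.3,0,1],"turn":-0.3,"jaw":0}
    - {"xyz":[0.3,0,1.7],"turn":-0.3,"jaw":60}
    - {"xyz":[0.3,0,1.7],"turn":-0.3,"jaw":160}
    - {"xyz":[0.3,0,1.7],"turn":-0.3,"jaw":255}
    - {"xyz":[0.3,0,1.7],"turn":-0.3,"jaw":255}
  force: 35

```text
clock: 27.02
position: [0.4371, 0.3712, 0.0145]
ee_rot: [-2.073, -2.349, -0.019]
force: [0.3, -0.4, 0.2]
width: 0.764
```

arm_command:
  deltas:
    - {"xyz":[0,0,0],"turn":0,"jaw":255}
    - {"xyz":[0,0,0],"turn":0,"jaw":255}
    - {"xyz":[0,0,0],"turn":0,"jaw":255}
    - {"xyz":[0,0,0],"turn":0,"jaw":255}
    - {"xyz":[0,0,0],"turn":0,"jaw":255}

```text
clock: 27.43
position: [0.4373, 0.3714, 0.015]
ee_rot: [-2.073, -2.349, -0.02]
force: [-1.2, -0.8, 6.1]
width: 0.486
```

arm_command:
  deltas:
    - {"xyz":[0,0,-1],"turn":0,"jaw":255}
    - {"xyz":[0,0,-4],"turn":0,"jaw":255}
    - {"xyz":[0,0,-8],"turn":0,"jaw":255}
    - {"xyz":[0,0,-12],"turn":0,"jaw":255}
    - {"xyz":[0,0,-16],"turn":0,"jaw":255}

```text
clock: 27.85
position: [0.4361, 0.3679, 0.1765]
ee_rot: [-2.073, -2.349, -0.017]
force: [0.4, 1.6, -4.7]
width: 0.487
```

```bash
python3 -c "
from h import *
plan(.642,.0075,.21,-2.5)"
```

```text
pos [0.4361 0.3679 0.1765] jawang 7.1 q7 -0.52 w 0.487 F [ 0.4  1.6 -4.7] t 27.85 | delta cm [-38.27  15.97  -3.82] dist 41.6 turn 9.6
```

arm_command:
  deltas:
    - {"xyz":[-3.5,1.4,-2],"turn":3,"jaw":255}
    - {"xyz":[-7,2.9,-3.6],"turn":6,"jaw":255}
    - {"xyz":[-10.8,4.4,-3.6],"turn":9,"jaw":255}
    - {"xyz":[-14.6,6,-3.6],"turn":9.6,"jaw":255}
    - {"xyz":[-18.4,7.6,-3.6],"turn":9.6,"jaw":255}

```text
clock: 28.27
position: [0.5343, 0.1925, 0.2109]
ee_rot: [-2.262, -2.166, -0.016]
force: [1.3, 0.7, -5.1]
width: 0.49
```

```bash
python3 -c "
from h import *
plan(.642,.0075,.21,-2.5)"
```

```text
pos [0.5343 0.1925 0.2109] jawang -2.5 q7 -0.3 w 0.49 F [ 1.3  0.7 -5.1] t 28.27 | delta cm [-18.01  11.56  -0.17] dist 21.4 turn 0.0
```

arm_command:
  deltas:
    - {"xyz":[-3.5,2.2,0],"turn":0,"jaw":255}
    - {"xyz":[-7,4.5,0],"turn":0,"jaw":255}
    - {"xyz":[-10.5,6.8,0],"turn":0,"jaw":255}
    - {"xyz":[-14,9,0],"turn":0,"jaw":255}
    - {"xyz":[-17,11,0],"turn":0,"jaw":255}

```text
clock: 28.68
position: [0.6368, 0.0149, 0.2084]
ee_rot: [-2.263, -2.164, -0.014]
force: [0.8, -0.2, -4.1]
width: 0.485
```

```bash
python3 -c "
from h import *
plan(.642,.0075,.21,-2.5)"
```

```text
pos [0.6368 0.0149 0.2084] jawang -2.6 q7 0.07 w 0.485 F [ 0.8 -0.2 -4.1] t 28.68 | delta cm [-0.71  0.55 -0.17] dist 0.9 turn -0.1
```

arm_command:
  deltas:
    - {"xyz":[-0.3,0.3,1],"turn":0,"jaw":255}
    - {"xyz":[-0.3,0.5,3],"turn":0,"jaw":255}
    - {"xyz":[-0.3,0.5,5],"turn":0,"jaw":255}
    - {"xyz":[-0.3,0.5,5.8],"turn":0,"jaw":255}
    - {"xyz":[-0.3,0.5,5.8],"turn":0,"jaw":255}

```text
clock: 29.1
position: [0.6394, 0.0129, 0.148]
ee_rot: [-2.26, -2.162, -0.007]
force: [-0.8, 0.4, -4.6]
width: 0.485
```

```bash
python3 held.py s1 .642 .0075 .103 -2.5
```

```text
held: top z -15.7 front edge x [39.7 40.3 40.7] y range [-22.9  19.6] tilt [-0.001  0.013]
edge at y -12,0,12: [40.3 40.2 40.2]
pos [0.6414 0.0128 0.1508] jawang -2.5 q7 0.1 w 0.487 F [-0.4 -0.1 -5.1] t 29.2 | delta cm [-0.59  0.09  4.77] dist 4.8 turn -0.0
```

View pics/s1.png

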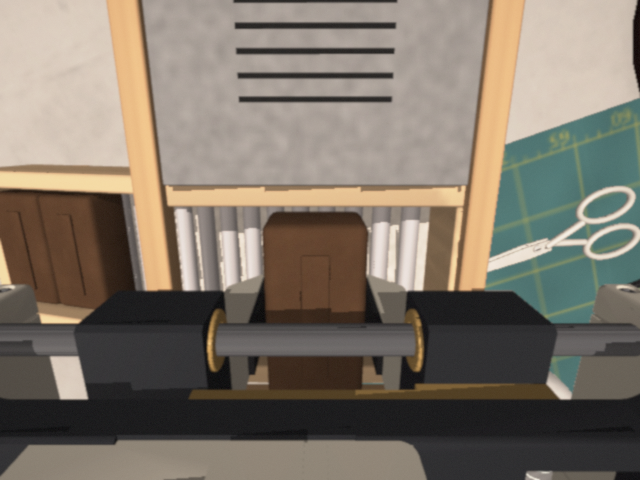

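arm_command:
  deltas:
    - {"xyz":[-0.5,0.1,0],"turn":0,"jaw":255}
    - {"xyz":[-0.5,0.1,1.5],"turn":0,"jaw":255}
    - {"xyz":[-0.5,0.1,3],"turn":0,"jaw":255}
    - {"xyz":[-0.5,0.1,4.5],"turn":0,"jaw":255}
    - {"xyz":[-0.5,0.1,4.7],"turn":0,"jaw":255}

```text
clock: 29.62
position: [0.6413, 0.0083, 0.1027]
ee_rot: [-2.261, -2.164, -0.011]
force: [-1.4, 0.2, -4.6]
width: 0.487
```

```bash
python3 held.py s2 .642 .0075 .103 -2.5
```

```text
held: top z -17.1 front edge x [39.  39.7 40.4] y range [-22.4  19.6] tilt [-0.001  0.013]
edge at y -12,0,12: [39.7 39.6 39.9]
pos [0.6423 0.0082 0.1044] jawang -2.5 q7 0.13 w 0.482 F [-0.1  0.1 -4.7] t 29.72 | delta cm [-0.07 -0.03  0.14] dist 0.2 turn -0.0
```

View pics/s2.png

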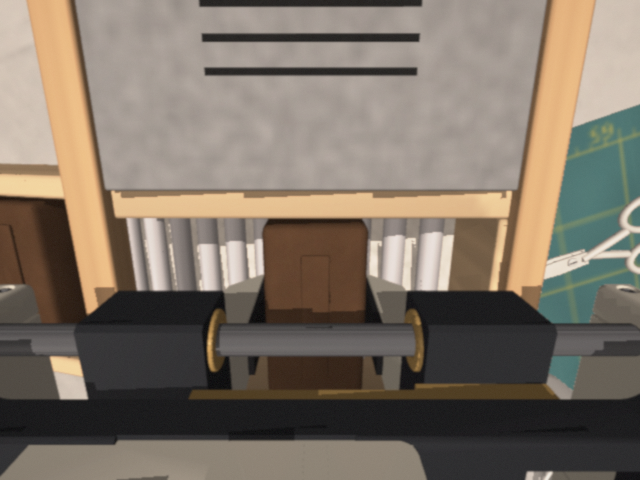

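Weights 1 and 2 are queued at the stop. The third is in the bay, so I'll release it.

arm_command:
  deltas:
    - {"xyz":[0,0,0.15],"turn":0,"jaw":255}
    - {"xyz":[0,0,0.2],"turn":0,"jaw":180}
    - {"xyz":[0,0,0.2],"turn":0,"jaw":110}
    - {"xyz":[0,0,0.2],"turn":0,"jaw":100}
    - {"xyz":[0,0,0.2],"turn":0,"jaw":90}

```text
clock: 30.13
position: [0.6428, 0.0082, 0.1033]
ee_rot: [-2.263, -2.166, -0.015]
force: [-0.4, -0.0, -1.2]
width: 0.625
```

arm_command:
  deltas:
    - {"xyz":[0,0,-1.5],"turn":0,"jaw":60}
    - {"xyz":[0,0,-4],"turn":0,"jaw":0}
    - {"xyz":[0,0,-8],"turn":0,"jaw":0}
    - {"xyz":[0,0,-12],"turn":0,"jaw":0}
    - {"xyz":[0,0,-14],"turn":0,"jaw":0}

```text
clock: 30.55
position: [0.6447, 0.0057, 0.2489]
ee_rot: [-2.267, -2.168, -0.023]
force: [2.2, -0.5, -0.1]
width: 0.957
```

```bash
python3 wl.py s3;python3 -c "
from h import *
plan(.50,-.28,.24,-30.5)"
```

```text
pos [0.6447 0.0057 0.2489] jawang -2.6 q7 0.07 w 0.957 F [ 2.2 -0.5 -0.1] t 30.55 | delta cm [ 16.24 -20.32  14.98] dist 30.0 turn -7.6
top [ 0.4669 -0.2205] 80.9 43.3 ang 58.7 z 0.0326 px 397.0 282.0 vmax 298
pos [0.6455 0.0057 0.2487] jawang -2.5 q7 0.07 w 0.994 F [ 0.3  0.1 -0.1] t 30.65 | delta cm [-29.2  -13.28   0.33] dist 32.1 turn 28.0
```

View pics/s3.png

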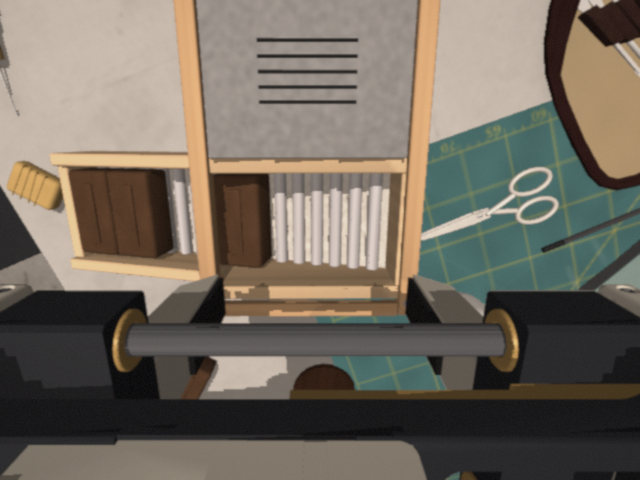

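```bash
python3 -c "
from h import *
plan(.44,-.27,.2,-30.7)"
```

```text
pos [0.6455 0.0057 0.2487] jawang -2.5 q7 0.07 w 0.994 F [ 0.3  0.1 -0.1] t 30.65 | delta cm [-28.52 -19.35   4.29] dist 34.7 turn 28.2
```

arm_command:
  deltas:
    - {"xyz":[-3.3,-2.3,0],"turn":6,"jaw":0}
    - {"xyz":[-6.6,-4.6,0],"turn":12,"jaw":0}
    - {"xyz":[-10,-6.9,0],"turn":18,"jaw":0}
    - {"xyz":[-13.3,-9.2,0],"turn":24,"jaw":0}
    - {"xyz":[-16.6,-11.4,0],"turn":28,"jaw":0}

```text
clock: 31.07
position: [0.5227, -0.1562, 0.2449]
ee_rot: [-2.726, -1.546, -0.024]
force: [0.4, -0.0, 0.5]
width: 1.001
```

```bash
python3 -c "
from h import *
plan(.44,-.27,.2,-30.7)"
```

```text
pos [ 0.5227 -0.1562  0.2449] jawang -30.9 q7 -0.11 w 1.001 F [ 0.4 -0.   0.5] t 31.07 | delta cm [-14.08  -1.26   4.25] dist 14.8 turn -0.2
```

arm_command:
  deltas:
    - {"xyz":[-3.5,-0.4,0],"turn":0,"jaw":0}
    - {"xyz":[-7,-0.8,0],"turn":0,"jaw":0}
    - {"xyz":[-10.5,-1.2,2],"turn":0,"jaw":0}
    - {"xyz":[-13.5,-1.3,4],"turn":0,"jaw":0}
    - {"xyz":[-13.5,-1.3,7],"turn":0,"jaw":0}

```text
clock: 31.48
position: [0.4396, -0.2709, 0.1737]
ee_rot: [-2.736, -1.538, -0.025]
force: [1.7, -0.1, -1.0]
width: 1.001
```

arm_command:
  deltas:
    - {"xyz":[0,0,0],"turn":0,"jaw":0}
    - {"xyz":[0,0,0],"turn":0,"jaw":0}

```text
clock: 31.65
position: [0.4381, -0.2714, 0.1731]
ee_rot: [-2.737, -1.534, -0.022]
force: [0.8, -0.0, 0.7]
width: 1.001
```

```bash
python3 wl.py t1;python3 -c "
from h import *
plan(.468,-.220,.06,-30.7)
d=get_image('scene');cv2.imwrite('pics/t2.png',cv2.resize(d['frame'][140:380,220:540,::-1],None,fx=2.5,fy=2.5))"
```

```text
pos [ 0.4381 -0.2714  0.1731] jawang -31.5 q7 0.21 w 1.001 F [ 0.8 -0.   0.7] t 31.65 | delta cm [ 38.93 -22.51   7.8 ] dist 45.6 turn -36.5
wrist [ 0.4683 -0.2203] 82.7 43.0 ang 59.4 z 0.0326 px 315.0 153.0 vmax 205
top [ 0.4667 -0.2213] 82.9 43.4 ang 60.1 z 0.0327 px 397.0 282.0 vmax 298
pos [ 0.4405 -0.2708  0.1748] jawang -31.3 q7 0.21 w 1.003 F [ 0.5  0.3 -0.3] t 31.75 | delta cm [ 5.59 -0.37 11.56] dist 12.8 turn -0.6
```

View pics/t1.png

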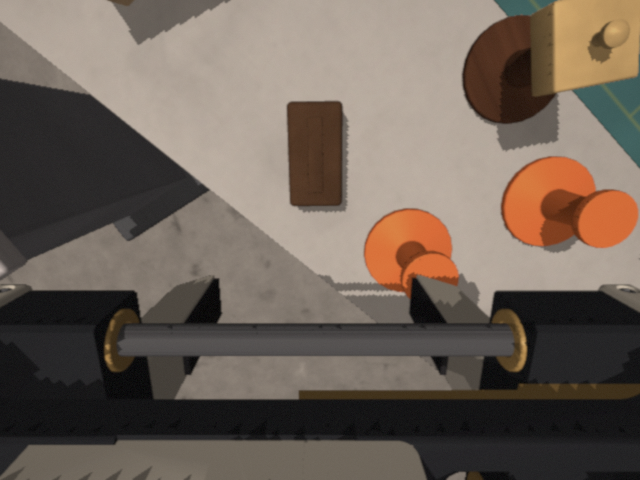

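View pics/t2.png

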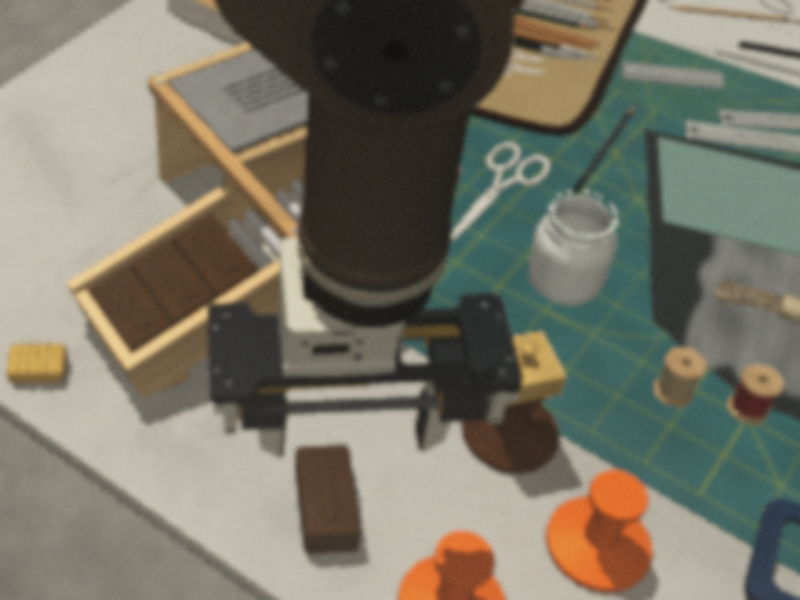

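Three weights are queued. The fourth is at wrist (315,153), which is (0.469,−0.219); the orange decoys are clear of the fingers. Descending.

arm_command:
  deltas:
    - {"xyz":[2.5,-0.2,2],"turn":-0.6,"jaw":0}
    - {"xyz":[5,-0.4,4.5],"turn":-0.6,"jaw":0}
    - {"xyz":[5.6,-0.4,7.5],"turn":-0.6,"jaw":0}
    - {"xyz":[5.6,-0.4,10],"turn":-0.6,"jaw":0}
    - {"xyz":[5.6,-0.4,10.5],"turn":-0.6,"jaw":0}

```text
clock: 32.22
position: [0.4682, -0.217, 0.0688]
ee_rot: [-2.723, -1.559, -0.025]
force: [-1.5, -0.3, -1.0]
width: 0.998
```

```bash
python3 wl.py t3|head -2;python3 -c "
from h import *
plan(.4688,-.2192,.014,-30.7)"
```

```text
pos [ 0.4682 -0.217   0.0688] jawang -30.4 q7 0.22 w 0.998 F [-1.5 -0.3 -1. ] t 32.22 | delta cm [ 33.28 -21.6   -2.7 ] dist 39.8 turn -35.4
wrist [ 0.4715 -0.2147] 75.1 43.2 ang 59.2 z 0.0325 px 320.0 260.0 vmax 322
pos [ 0.4684 -0.2192  0.0711] jawang -30.6 q7 0.22 w 1.0 F [0.5 0.2 1.4] t 32.32 | delta cm [-0.07 -0.01  5.71] dist 5.7 turn 0.1
```

View pics/t3.png

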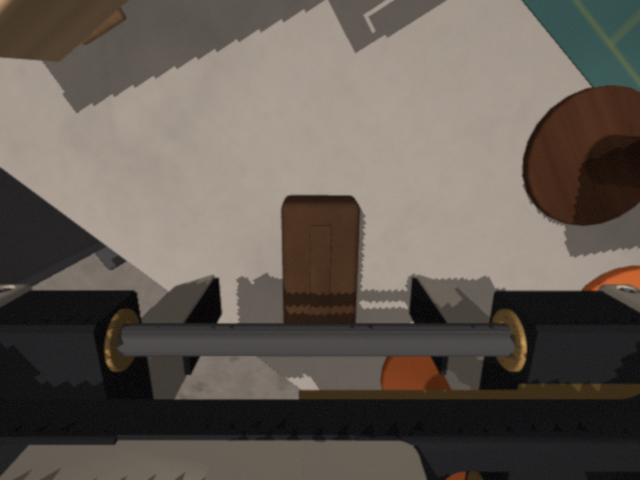

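arm_command:
  deltas:
    - {"xyz":[0,0,2],"turn":0,"jaw":0}
    - {"xyz":[0,0,4],"turn":0,"jaw":0}
    - {"xyz":[0,0,5.3],"turn":0,"jaw":0}
    - {"xyz":[0,0,5.5],"turn":0,"jaw":0}
    - {"xyz":[0,0,5.5],"turn":0,"jaw":60}

```text
clock: 32.73
position: [0.47, -0.2192, 0.0173]
ee_rot: [-2.728, -1.556, -0.028]
force: [0.5, -0.5, -0.2]
width: 0.963
```

arm_command:
  deltas:
    - {"xyz":[0,0,0],"turn":0,"jaw":160}
    - {"xyz":[0,0,0],"turn":0,"jaw":255}
    - {"xyz":[0,0,0],"turn":0,"jaw":255}
    - {"xyz":[0,0,0],"turn":0,"jaw":255}
    - {"xyz":[0,0,0],"turn":0,"jaw":255}
  force: 35

```text
clock: 33.15
position: [0.4703, -0.2193, 0.0178]
ee_rot: [-2.728, -1.556, -0.029]
force: [0.4, -0.1, -0.2]
width: 0.619
```

arm_command:
  deltas:
    - {"xyz":[0,0,0],"turn":0,"jaw":255}
    - {"xyz":[0,0,0],"turn":0,"jaw":255}
    - {"xyz":[0,0,0],"turn":0,"jaw":255}
    - {"xyz":[0,0,0],"turn":0,"jaw":255}

```text
clock: 33.48
position: [0.4704, -0.2193, 0.018]
ee_rot: [-2.728, -1.556, -0.029]
force: [-0.5, 0.2, 5.0]
width: 0.486
```

arm_command:
  deltas:
    - {"xyz":[0,0,-3],"turn":0,"jaw":255}
    - {"xyz":[0,0,-7],"turn":0,"jaw":255}
    - {"xyz":[0,0,-11],"turn":0,"jaw":255}
    - {"xyz":[0,0,-15],"turn":0,"jaw":255}
    - {"xyz":[0,0,-19.5],"turn":0,"jaw":255}

```text
clock: 33.9
position: [0.466, -0.2208, 0.2106]
ee_rot: [-2.728, -1.555, -0.026]
force: [2.3, 1.1, -2.8]
width: 0.484
```

```bash
python3 -c "
from h import *
plan(.642,.0075,.21,-2.5)"
```

```text
pos [ 0.466  -0.2208  0.2106] jawang -30.6 q7 0.07 w 0.484 F [ 2.3  1.1 -2.8] t 33.9 | delta cm [28.61  3.51  0.52] dist 28.8 turn -28.1
```

arm_command:
  deltas:
    - {"xyz":[3.5,0.4,0],"turn":-6,"jaw":255}
    - {"xyz":[7,0.8,0.2],"turn":-12,"jaw":255}
    - {"xyz":[11,1.3,0.3],"turn":-18,"jaw":255}
    - {"xyz":[15,1.8,0.3],"turn":-24,"jaw":255}
    - {"xyz":[19,2.3,0.3],"turn":-28,"jaw":255}

```text
clock: 34.32
position: [0.5828, -0.0673, 0.2102]
ee_rot: [2.265, 2.175, 0.025]
force: [1.6, -1.4, -3.0]
width: 0.486
```

```bash
python3 -c "
from h import *
plan(.642,.0075,.21,-2.5)"
```

```text
pos [ 0.5828 -0.0673  0.2102] jawang -2.3 q7 0.21 w 0.486 F [ 1.6 -1.4 -3. ] t 34.32 | delta cm [7.71 5.61 0.17] dist 9.5 turn 0.2
```

arm_command:
  deltas:
    - {"xyz":[3,2.2,0],"turn":0,"jaw":255}
    - {"xyz":[6,4.4,0],"turn":0,"jaw":255}
    - {"xyz":[7.5,5.5,0],"turn":0,"jaw":255}
    - {"xyz":[7.5,5.5,0],"turn":0,"jaw":255}
    - {"xyz":[7.5,5.5,0],"turn":0,"jaw":255}

```text
clock: 34.73
position: [0.6404, 0.0068, 0.2102]
ee_rot: [-2.263, -2.179, -0.022]
force: [0.2, -0.4, -3.7]
width: 0.486
```

```bash
python3 held.py w1 .642 .0075 .15 -2.5
```

```text
held: top z -13.5 front edge x [40.7 41.3 41.7] y range [-21.7  20.5] tilt [0.011 0.009]
edge at y -12,0,12: [41.2 41.4 41.2]
pos [0.6398 0.0041 0.2109] jawang -2.4 q7 0.1 w 0.486 F [-0.6 -0.1 -2.7] t 34.83 | delta cm [0.29 0.14 6.1 ] dist 6.1 turn 0.1
```

View pics/w1.png

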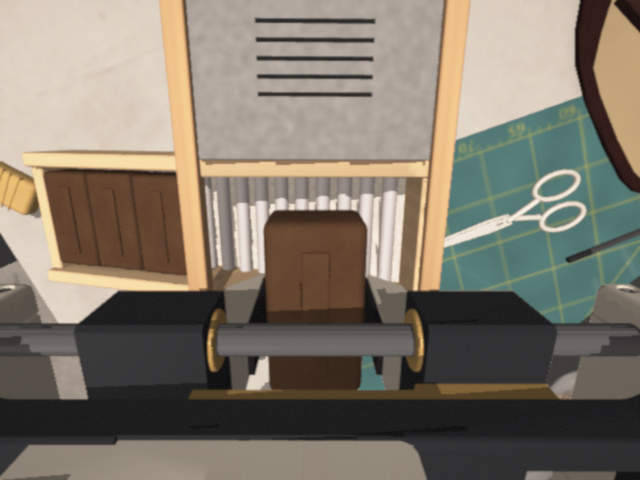

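Three queued; the fourth is above the bay. Lowering.

arm_command:
  deltas:
    - {"xyz":[0.2,0.1,2],"turn":0,"jaw":255}
    - {"xyz":[0.2,0.1,4],"turn":0,"jaw":255}
    - {"xyz":[0.2,0.1,5],"turn":0,"jaw":255}
    - {"xyz":[0.2,0.1,5.4],"turn":0,"jaw":255}
    - {"xyz":[0.2,0.1,5.4],"turn":0,"jaw":255}

```text
clock: 35.25
position: [0.6405, 0.0056, 0.1563]
ee_rot: [-2.269, -2.173, -0.019]
force: [-0.3, -0.3, -3.5]
width: 0.491
```

```bash
python3 held.py w2 .642 .0068 .106 -2.5
```

```text
held: top z -13.2 front edge x [39.6 40.3 40.7] y range [-22.3  20. ] tilt [0.012 0.009]
edge at y -12,0,12: [40.4 40.5 40.2]
pos [0.6418 0.0059 0.1579] jawang -2.5 q7 0.12 w 0.485 F [ 0.5 -0.4 -3.3] t 35.35 | delta cm [ 0.04 -0.04  5.19] dist 5.2 turn 0.0
```

arm_command:
  deltas:
    - {"xyz":[0.1,0,1],"turn":0,"jaw":255}
    - {"xyz":[0.1,0,2.5],"turn":0,"jaw":255}
    - {"xyz":[0.1,0,4],"turn":0,"jaw":255}
    - {"xyz":[0.1,0,5],"turn":0,"jaw":255}
    - {"xyz":[0.1,0,5.1],"turn":0,"jaw":255}

```text
clock: 35.77
position: [0.6413, 0.0076, 0.105]
ee_rot: [-2.268, -2.174, -0.02]
force: [-0.1, 0.1, -2.3]
width: 0.49
```

```bash
python3 held.py w3 .642 .0068 .105 -2.5
```

```text
held: top z -14.4 front edge x [39.  39.8 40.5] y range [-22.1  19.7] tilt [0.011 0.009]
edge at y -12,0,12: [39.8 40.  39.5]
pos [0.6424 0.0073 0.1069] jawang -2.4 q7 0.14 w 0.481 F [ 0.4  0.1 -3. ] t 35.87 | delta cm [-0.06 -0.04  0.19] dist 0.2 turn 0.1
```

View pics/w3.png

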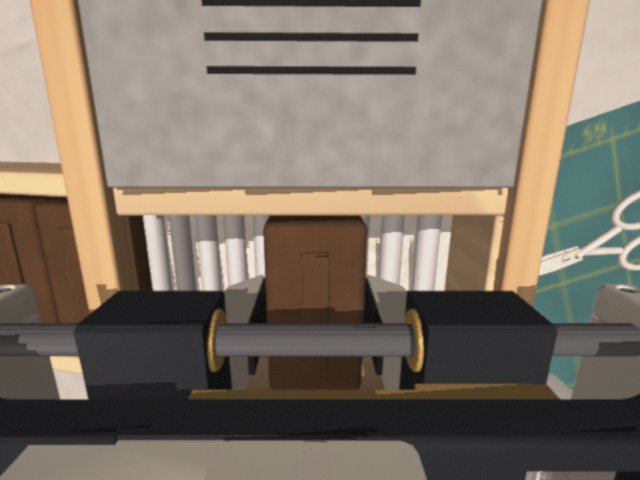

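arm_command:
  deltas:
    - {"xyz":[0,0,0.2],"turn":0,"jaw":255}
    - {"xyz":[0,0,0.3],"turn":0,"jaw":180}
    - {"xyz":[0,0,0.3],"turn":0,"jaw":110}
    - {"xyz":[0,0,0.3],"turn":0,"jaw":100}
    - {"xyz":[0,0,0.3],"turn":0,"jaw":90}

```text
clock: 36.28
position: [0.6429, 0.0073, 0.1046]
ee_rot: [2.267, 2.172, 0.024]
force: [0.4, -0.0, 0.6]
width: 0.623
```

arm_command:
  deltas:
    - {"xyz":[0,0,-1.5],"turn":0,"jaw":60}
    - {"xyz":[0,0,-4],"turn":0,"jaw":0}
    - {"xyz":[0,0,-8],"turn":0,"jaw":0}
    - {"xyz":[0,0,-12],"turn":0,"jaw":0}
    - {"xyz":[0,0,-16],"turn":0,"jaw":0}

```text
clock: 36.7
position: [0.6408, 0.0057, 0.2668]
ee_rot: [2.267, 2.171, 0.024]
force: [1.8, -0.5, -0.0]
width: 0.961
```

arm_command:
  deltas:
    - {"xyz":[0,0,0],"turn":0,"jaw":255}
    - {"xyz":[0,0,0],"turn":0,"jaw":255}
    - {"xyz":[0,0,0],"turn":0,"jaw":255}
    - {"xyz":[0,0,0],"turn":0,"jaw":255}
    - {"xyz":[0,0,0],"turn":0,"jaw":255}

```text
clock: 37.12
position: [0.64, 0.0058, 0.2652]
ee_rot: [2.268, 2.172, 0.021]
force: [-0.1, 0.1, -0.5]
width: 0.69
```

```bash
python3 -c "
from h import *
plan(.645,.125,.16,None)
d=get_image('wrist');cv2.imwrite('pics/x1.png',d['frame'][:,:,::-1])
d=get_image('scene');cv2.imwrite('pics/x2.png',cv2.resize(d['frame'][60:310,150:470,::-1],None,fx=2.4,fy=2.4))"
```

```text
pos [0.64   0.0058 0.2652] jawang -2.5 q7 0.07 w 0.69 F [-0.1  0.1 -0.5] t 37.12 | delta cm [11.83 -0.11 10.62] dist 15.9 turn 0
```

View pics/x1.png

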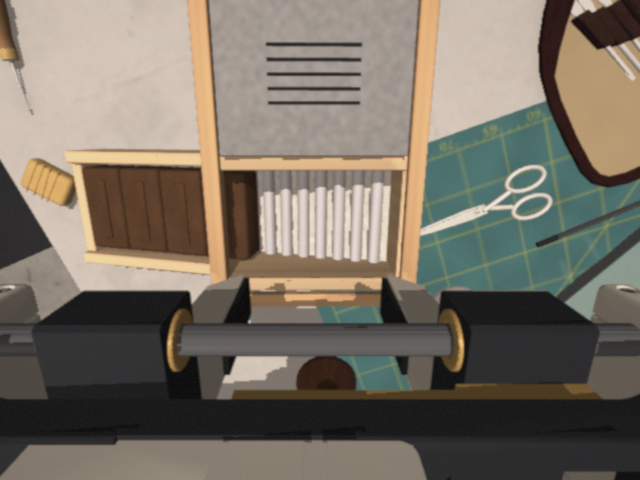

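View pics/x2.png

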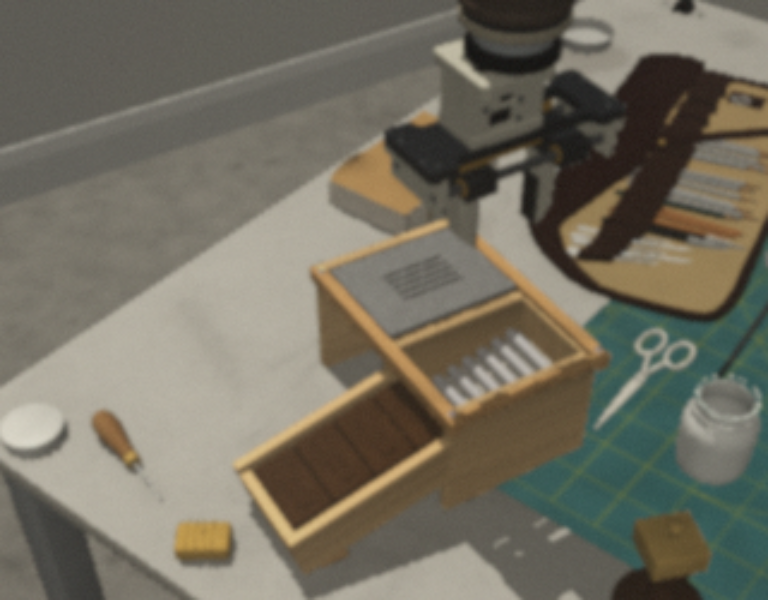

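All four weights are queued ((95–210,215) in the wrist view, plus (243,215)) and nothing is left on the table. Now to the shutter's middle, closing the jaws.

arm_command:
  deltas:
    - {"xyz":[3,0,0],"turn":0,"jaw":255}
    - {"xyz":[6,0,2],"turn":0,"jaw":255}
    - {"xyz":[9,0,5],"turn":0,"jaw":255}
    - {"xyz":[11.8,0,8],"turn":0,"jaw":255}
    - {"xyz":[11.8,0,10],"turn":0,"jaw":255}

```text
clock: 37.63
position: [0.6445, 0.1331, 0.1626]
ee_rot: [-2.257, -2.18, -0.021]
force: [-1.2, 1.8, -1.4]
width: 0.237
```

arm_command:
  deltas:
    - {"xyz":[0,0,0.5],"turn":0,"jaw":255}
    - {"xyz":[0,0,1],"turn":0,"jaw":255}
    - {"xyz":[0,0,1.5],"turn":0,"jaw":255}
    - {"xyz":[0,0,2],"turn":0,"jaw":255}
    - {"xyz":[0,0,2],"turn":0,"jaw":255}

```text
clock: 38.05
position: [0.645, 0.132, 0.1428]
ee_rot: [-2.259, -2.178, -0.021]
force: [-0.3, -0.5, -0.6]
width: 0.002
```

arm_command:
  deltas:
    - {"xyz":[0,0,0.3],"turn":0,"jaw":255}
    - {"xyz":[0,0,0.6],"turn":0,"jaw":255}
    - {"xyz":[0,0,0.7],"turn":0,"jaw":255}
    - {"xyz":[0,0,0.7],"turn":0,"jaw":255}

```text
clock: 38.38
position: [0.645, 0.1319, 0.1358]
ee_rot: [-2.26, -2.178, -0.021]
force: [-0.7, -0.5, -0.1]
width: 0.001
```

arm_command:
  deltas:
    - {"xyz":[0,0,0.1],"turn":0,"jaw":255}
    - {"xyz":[0,0,0.2],"turn":0,"jaw":255}
    - {"xyz":[0,0,0.2],"turn":0,"jaw":255}

```text
clock: 38.63
position: [0.6452, 0.1319, 0.1344]
ee_rot: [-2.26, -2.178, -0.022]
force: [-1.1, 0.3, 4.9]
width: 0.007
```

arm_command:
  deltas:
    - {"xyz":[0,0,0.14],"turn":0,"jaw":255}
    - {"xyz":[-0.8,0,0.14],"turn":0,"jaw":255}
    - {"xyz":[-1.6,0,0.14],"turn":0,"jaw":255}
    - {"xyz":[-2.4,0,0.14],"turn":0,"jaw":255}
    - {"xyz":[-3.2,0,0.14],"turn":0,"jaw":255}

```text
clock: 39.05
position: [0.6439, 0.101, 0.1343]
ee_rot: [-2.258, -2.178, -0.025]
force: [-6.9, 2.8, 15.2]
width: 0.004
```

arm_command:
  deltas:
    - {"xyz":[-0.8,0,0.14],"turn":0,"jaw":255}
    - {"xyz":[-1.6,0,0.14],"turn":0,"jaw":255}
    - {"xyz":[-2.4,0,0.14],"turn":0,"jaw":255}
    - {"xyz":[-3.2,0,0.14],"turn":0,"jaw":255}
    - {"xyz":[-4,0,0.14],"turn":0,"jaw":255}

```text
clock: 39.47
position: [0.6422, 0.0619, 0.1343]
ee_rot: [-2.255, -2.178, -0.027]
force: [-9.0, 2.8, 19.0]
width: 0.007
```

```bash
python3 -c "
from h import *
plan(.640,.013,.134,-2.5)
d=get_image('wrist');cv2.imwrite('pics/y1.png',d['frame'][:,:,::-1])"
```

```text
pos [0.6422 0.0619 0.1343] jawang -2.0 q7 0.05 w 0.007 F [-9.   2.8 19. ] t 39.47 | delta cm [-4.9  -0.05 -0.05] dist 4.9 turn 0.5
```

View pics/y1.png

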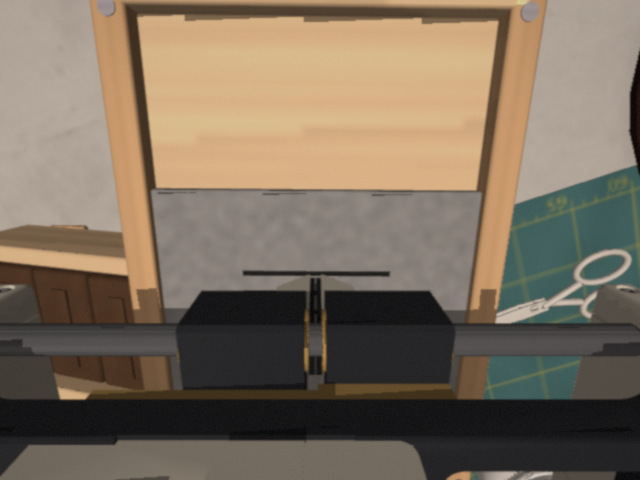

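Sliding shut well; the force is 19 N, so I'll ease the press a little.

arm_command:
  deltas:
    - {"xyz":[-0.8,0,0.09],"turn":0,"jaw":255}
    - {"xyz":[-1.6,0,0.09],"turn":0,"jaw":255}
    - {"xyz":[-2.4,0,0.09],"turn":0,"jaw":255}
    - {"xyz":[-3.2,0,0.09],"turn":0,"jaw":255}
    - {"xyz":[-4,0,0.09],"turn":0,"jaw":255}

```text
clock: 39.93
position: [0.6406, 0.0199, 0.1343]
ee_rot: [-2.257, -2.177, -0.028]
force: [-5.9, 2.9, 16.3]
width: 0.004
```

arm_command:
  deltas:
    - {"xyz":[-0.5,0,0.12],"turn":0,"jaw":255}
    - {"xyz":[-0.9,0,0.12],"turn":0,"jaw":255}
    - {"xyz":[-1.2,0,0.12],"turn":0,"jaw":255}
    - {"xyz":[-1.5,0,0.12],"turn":0,"jaw":255}
    - {"xyz":[-1.7,0,0.12],"turn":0,"jaw":255}

```text
clock: 40.35
position: [0.6411, 0.0057, 0.1344]
ee_rot: [-2.254, -2.178, -0.035]
force: [-1.8, 8.6, 11.3]
width: 0.006
```

```bash
python3 -c "
from h import *
plan(.640,.006,.134,-2.5)
d=get_image('wrist');cv2.imwrite('pics/y2.png',d['frame'][:,:,::-1])"
```

```text
pos [0.6411 0.0057 0.1344] jawang -2.0 q7 0.14 w 0.006 F [-1.8  8.6 11.3] t 40.35 | delta cm [ 0.03 -0.11  0.04] dist 0.1 turn 0.5
```

View pics/y2.png

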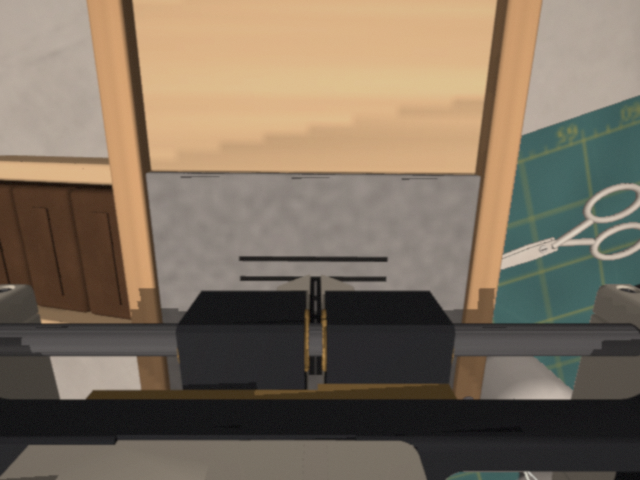

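Side force rose to 8.6 N, so it is at the end stop. Lift and check from above.

arm_command:
  deltas:
    - {"xyz":[0,0,-1],"turn":0,"jaw":255}
    - {"xyz":[0,0,-4],"turn":0,"jaw":255}
    - {"xyz":[-2,0,-8],"turn":0,"jaw":255}
    - {"xyz":[-4,0,-12],"turn":0,"jaw":255}
    - {"xyz":[-6,0,-16],"turn":0,"jaw":255}

```text
clock: 40.82
position: [0.637, -0.0546, 0.2873]
ee_rot: [-2.255, -2.179, -0.034]
force: [1.5, -0.8, -0.5]
width: -0.0
```

arm_command:
  deltas:
    - {"xyz":[0,0,0],"turn":0,"jaw":255}
    - {"xyz":[0,0,0],"turn":0,"jaw":255}
    - {"xyz":[0,0,0],"turn":0,"jaw":255}

```text
clock: 41.07
position: [0.6368, -0.0545, 0.2873]
ee_rot: [-2.255, -2.179, -0.035]
force: [0.1, -0.5, -0.5]
width: 0.008
```

Run:
```python
from h import *
d=get_image('wrist');d=get_image('wrist');cv2.imwrite('pics/z1.png',d['frame'][:,:,::-1])
C=cloud(d);Z=C[...,2];hsv=cv2.cvtColor(d['frame'],cv2.COLOR_RGB2HSV)
g=(abs(Z-.133)<.009)&(hsv[...,1]<50)&(C[...,0]>.5)&(C[...,0]<.8)&(abs(C[...,1])<.2);g[275:]=0
g=cv2.morphologyEx(g.astype(np.uint8),cv2.MORPH_OPEN,np.ones((5,5)));v,u=np.nonzero(g)
Q=np.array([onz(d,a,b,.134)[:2] for a,b in zip(u,v)])
q=(Q-np.array([.6392,.0063]))@np.array([[.999,.0438],[-.0438,.999]])
print("plate in mag frame rel (77.5,0): x",np.percentile(q[:,0],[0.5,99.5]),"y max (59.5 if shut)",np.percentile(q[:,1],[98,99.5,100]))
plan(.55,-.1,.3)
```

```text
plate in mag frame rel (77.5,0): x [-0.0735995   0.07402501] y max (59.5 if shut) [0.05641773 0.05794558 0.0585109 ]
pos [ 0.6363 -0.0534  0.2857] jawang -1.9 q7 0.18 w 0.005 F [0.3 0.3 0.5] t 41.17 | delta cm [-4.91 -8.46 -1.6 ] dist 9.9 turn 0
```

View pics/z1.png

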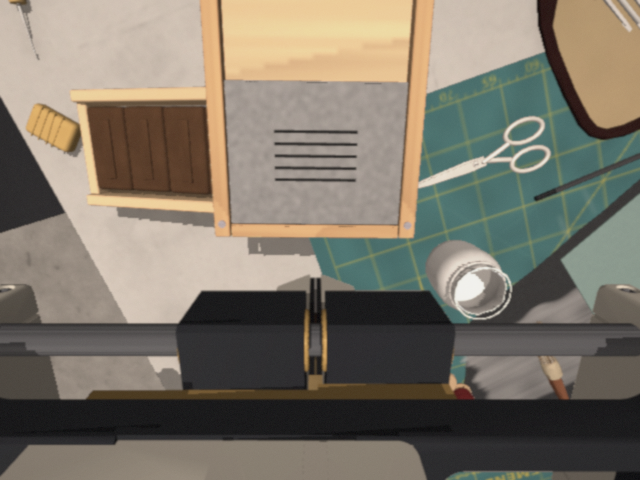

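Plate is flush against the near rim at (320,228), and its edge is at mag y +58.5, so it is shut. Moving the arm aside for a final check.

arm_command:
  deltas:
    - {"xyz":[3.8,-1.4,-1],"turn":0,"jaw":255}
    - {"xyz":[7.6,-2.8,-2],"turn":0,"jaw":255}
    - {"xyz":[11.4,-4.2,-3],"turn":0,"jaw":255}
    - {"xyz":[15,-5.6,-4],"turn":0,"jaw":255}
    - {"xyz":[19,-7,-4],"turn":0,"jaw":255}

```text
clock: 41.58
position: [0.5716, 0.1394, 0.3295]
ee_rot: [-2.252, -2.18, -0.032]
force: [0.8, -0.6, 0.7]
width: 0.006
```

arm_command:
  deltas:
    - {"xyz":[3.8,-1.6,0],"turn":0,"jaw":255}
    - {"xyz":[7.6,-3.2,0],"turn":0,"jaw":255}
    - {"xyz":[11.4,-4.8,0],"turn":0,"jaw":255}
    - {"xyz":[15,-6.4,0],"turn":0,"jaw":255}
    - {"xyz":[19,-8,0],"turn":0,"jaw":255}

```text
clock: 42.0
position: [0.4961, 0.3326, 0.3312]
ee_rot: [-2.25, -2.181, -0.028]
force: [1.9, -0.8, 0.6]
width: 0.001
```

arm_command:
  deltas:
    - {"xyz":[3,-2,0],"turn":0,"jaw":255}
    - {"xyz":[6,-4,0],"turn":0,"jaw":255}
    - {"xyz":[9,-6,0],"turn":0,"jaw":255}
    - {"xyz":[9,-6,0],"turn":0,"jaw":255}
    - {"xyz":[9,-6,0],"turn":0,"jaw":255}

```text
clock: 42.42
position: [0.4357, 0.4272, 0.3305]
ee_rot: [-2.242, -2.188, -0.023]
force: [1.3, -1.1, -0.4]
width: 0.006
```

Run:
```python
from h import *
t=get_image('top');s=get_image('scene')
cv2.imwrite('pics/f_top.png',cv2.resize(t['frame'][100:400,80:600,::-1],None,fx=1.53,fy=1.53))
cv2.imwrite('pics/f_scene.png',cv2.resize(s['frame'][120:400,140:500,::-1],None,fx=2.1,fy=2.1))
for n,d in(('top',t),('scene',s)):
  C=cloud(d);Z=C[...,2];hsv=cv2.cvtColor(d['frame'],cv2.COLOR_RGB2HSV)
  M=lambda Q:(Q-np.array([.6392,.0063-(.003 if n=='top' else .006)]))@np.array([[.999,.0438],[-.0438,.999]])*1000+[77.5,0]
  g=(abs(Z-.133)<.009)&(hsv[...,1]<50)&(C[...,0]>.5)&(C[...,0]<.8)&(abs(C[...,1])<.2)
  g=cv2.morphologyEx(g.astype(np.uint8),cv2.MORPH_OPEN,np.ones((5,5)));v,u=np.nonzero(g)
  c,w,h,a=rectfit(np.array([onz(d,a,b,.134)[:2] for a,b in zip(u,v)]));print(n,"plate",M(c),w,h,a)
  m=(hsv[...,0]<25)&(hsv[...,1]>70)&(hsv[...,2]<110)&(C[...,0]<.62)&(C[...,0]>.35)&(abs(C[...,1])<.08)
  P=M(C[...,:2]);m&=(abs(P[...,1])<44)&(P[...,0]<5)&(P[...,0]>-152);print("queue x,y ranges",np.percentile(P[m],[1,50,99],0).round(1).tolist())
  for x in range(-140,0,15):
    k=m&(abs(P[...,0]-x)<7); 
    if k.sum()>5:print(x,"top above floor",((np.median(Z[k])*1000)-(22+.249*(x+150))).round(1),end='; ')
  print()
  b=(abs(C[...,0]-.645)<.05)&(abs(C[...,1]+.249)<.05)&(Z>.093)&(Z<.108);v,u=np.nonzero(b);print("brass",rectfit(np.array([onz(d,a_,b_,.101)[:2] for a_,b_ in zip(u,v)])),np.percentile(Z[b],[5,50,95]))
print(len([1 for m,P in brown(t) if 70<rectfit(P[:,:2])[1]<100]),"brown blocks on table (top)")
plan(.4,.4,.3)
```

```text
top plate [77.91111117  0.66150655] 148.0716552734375 116.71517944335938 -2.5566787719726562
queue x,y ranges [[-150.5, -39.0], [-77.0, 1.3], [-7.3, 41.9]]
-140 top above floor 34.8; -125 top above floor 33.6; -110 top above floor 33.5; -95 top above floor 34.6; -80 top above floor 33.4; -65 top above floor 33.5; -50 top above floor 34.7; -35 top above floor 33.7; -20 top above floor 33.6; -5 top above floor 34.9; 
brass (array([ 0.64371265, -0.24769418]), 53.22806167602539, 49.85121536254883, -20.66815948486328) [0.09631253 0.10123927 0.10554201]
scene plate [78.06837713  2.47948855] 146.52621459960938 115.21574401855469 -2.6077499389648438
queue x,y ranges [[-150.1, -39.0], [-72.8, -1.4], [2.6, 42.4]]
-140 top above floor 34.1; -125 top above floor 33.3; -110 top above floor 32.7; -95 top above floor 34.2; -80 top above floor 33.2; -65 top above floor 32.8; -50 top above floor 34.4; -35 top above floor 33.1; -20 top above floor 33.0; -5 top above floor 35.3; 
brass (array([ 0.64336005, -0.25163264]), 55.75523376464844, 53.87173080444336, 69.66413116455078) [0.09549914 0.10103809 0.10359888]
1 brown blocks on table (top)
pos [0.4386 0.424  0.3313] jawang -1.8 q7 -0.77 w 0.006 F [-0.7 -0.5 -0.7] t 42.52 | delta cm [-2.57 -3.8   3.07] dist 5.5 turn 0
```

View pics/f_top.png

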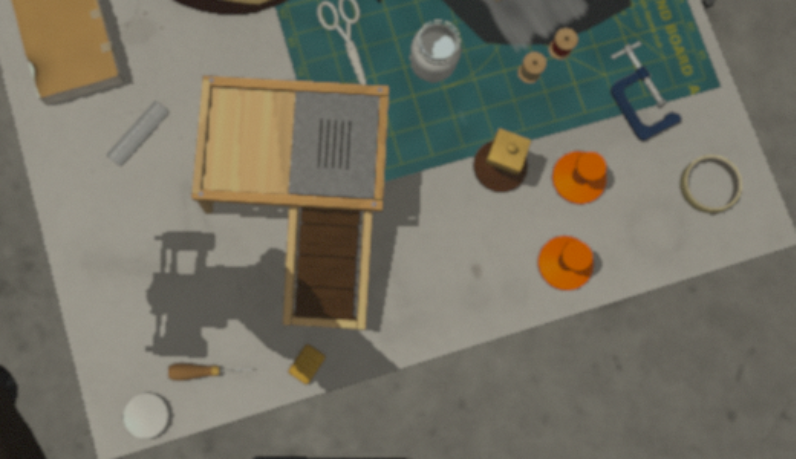

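View pics/f_scene.png

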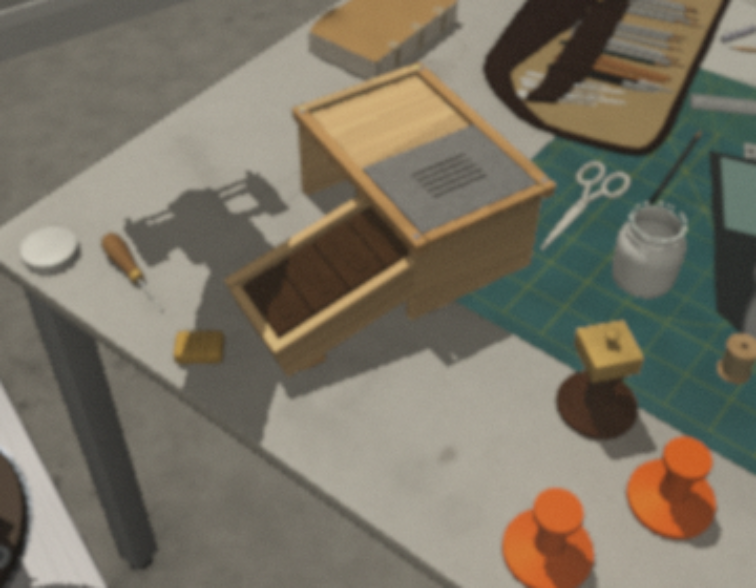

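```bash
python3 -c "
from cell import sign_off
print(sign_off())"
```

```text
the job is handed in; nothing more can be done
None
```

The job is done and handed in at about 43 s; the sign-off gave no verdict. I put the brass weight on the dark stand and dragged the shutter open by pressing (measured about 118.6 of 119 mm). I then laid the four leather weights found on the table across the loading bay, let them run down, and dragged the shutter shut to its end stop.

**Last checks:**
- **Brass weight:** it is within about 2 mm of the stand's centre in the arm's own frame. Its top is level at 0.101 m.
- **Leather weights:** all four lie flat against the stop in one layer, tops 33–35 mm above the lane floor. I could not separate the blocks by colour, so each one's angle was judged only by eye; they look square across the lane.
- **Shutter:** the top camera reads about 0.7 mm from shut and the scene camera about 2.5 mm, both under the 6 mm limit.
- **Robot:** the arm and gripper are clear of everything.

**Disagreements:**
- **Camera offset:** the scene and top cameras differ from the wrist camera by 3–7 mm sideways. I trusted the wrist view, which matched where the fingers actually met the knob and the bay wall.
- **Brown block count:** my last automatic count reported one brown block on the table. The pictures show none there, so I take it to be the queued weights seen in the lane.
- **Far brown object:** a brown object about 1.5 m away was left alone, because it is out of reach and not near the magazine.

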